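# Fetch the slide box from behind the front row

## Task

The slide box sits at the back of the grey metal bay, behind a row of three things: mirror mount, solvent bottle and post holder. Stand all three upright on the cork mat first; only then fetch the slide box and lay it flat in the middle of the shallow aluminium tray, its long side along the tray's. Then put the three back upright, each on the very spot it came from and square to the row as before, without knocking over or shoving the brass weight beside the bay or tipping anything.

Things in the scene. Friction and masses are not known exactly. Their poses are not given: they have to be found in the camera images.
- bay: Fixed grey metal bay. Origin: centre of its underside; x from open front to back, y left along the row. Floor plate 150 x 168 mm, top at z = 4 mm. Three black printed 47 mm spots at x = -44.5, y = -52, 0, 52 mm. Nest for the slide box behind: back stop at x = 71 to 75 mm, side cheeks 3 mm thick at y = +-51.5 mm from x = -12 to 75 mm, with 18 mm wide feet outside; tops at z = 34 mm.
- mat: Fixed brown cork mat, the side area: 90 (x) x 180 (y) mm, 3 mm thick. Origin: centre of its underside, on the table.
- tray: Fixed shallow aluminium tray, 110 (x) x 83 (y) mm outside, 104 x 77 mm inside; inner floor at z = 3 mm, rim top at z = 6 mm. Origin: centre of its underside, on the table.
- mirror_mount: Loose black square mount with round mirror on a light pedestal, 102 mm tall, 0.24 kg. Origin at underside height; z up, mirror faces -x. Head z = 58 to 102 mm, flat sides at y = +-22 mm for x = -18 to 7 mm; mirror ring to x = -21, adjuster knobs to x = 19 (y = 16, z = 64; y = -16, z = 96). Pedestal 25 mm and foot 31 mm wide, centred on x = -7. In the bay its y axis points roughly fore and aft.
- solvent_bottle: Loose round amber bottle with white cap, 38 mm across, 87 mm tall, 0.14 kg; straight sides up to about z = 55 mm, cap of 21 mm from z = 74 mm. Origin: centre of its underside; z up.
- post_holder: Loose black post holder, a tube 24 mm across and 81 mm tall, 0.16 kg, on a round foot of 32 mm, both centred on x = 0, y = 4 mm; light thumb screw (10 mm across) out to y = -20 mm at z = 52 mm. Origin at the height of the foot's underside; z up. In the bay its x axis points roughly fore and aft.
- slide_box: Loose cream-white closed slide box, 84 (x) x 57 (y) x 30 (z) mm, 0.09 kg. Origin: centre of its underside; z up. It lies flat in the bay's nest, long x axis across the bay; about 28 mm free behind it, 7 mm to each cheek and 7 mm to the row in front.
- brass_weight: Loose brass weight with a grip, 28 mm across, 47 mm tall; stands on the table on the left (+y) side of the bay and is left alone. Origin: centre of its underside.

How it is judged:
On the way, in this order (a step that is already met when the one before it is completed fails the run):
1. mirror mount, solvent bottle and post holder all stand released on the mat, the slide box still in the bay (x of mirror_mount in the frame of mat between -0.036 and 0.036 m and y of mirror_mount in the frame of mat between -0.08 and 0.08 m and height (world z) of each of mirror_mount, solvent_bottle, post_holder below 0.012 m and angle between each of mirror_mount, solvent_bottle, post_holder's own z axis and vertical below 0.12 rad and contact force between the fingers and mirror_mount below 0.1 N and x of solvent_bottle in the frame of mat between -0.036 and 0.036 m and y of solvent_bottle in the frame of mat between -0.08 and 0.08 m and contact force between the fingers and solvent_bottle below 0.1 N and x of post_holder in the frame of mat between -0.036 and 0.036 m and y of post_holder in the frame of mat between -0.08 and 0.08 m and contact force between the fingers and post_holder below 0.1 N and distance of slide_box from where it was at the start of the episode below 0.025 m), for 0.2 s.
2. the slide box lies flat in the tray, released, the three others still on the mat (x of mirror_mount in the frame of mat between -0.036 and 0.036 m and y of mirror_mount in the frame of mat between -0.08 and 0.08 m and height (world z) of each of mirror_mount, solvent_bottle, post_holder below 0.012 m and angle between each of mirror_mount, solvent_bottle, post_holder's own z axis and vertical below 0.12 rad and contact force between the fingers and mirror_mount below 0.1 N and x of solvent_bottle in the frame of mat between -0.036 and 0.036 m and y of solvent_bottle in the frame of mat between -0.08 and 0.08 m and contact force between the fingers and solvent_bottle below 0.1 N and x of post_holder in the frame of mat between -0.036 and 0.036 m and y of post_holder in the frame of mat between -0.08 and 0.08 m and contact force between the fingers and post_holder below 0.1 N and horizontal distance between slide_box and tray below 0.012 m and height (world z) of slide_box below 0.0065 m and angle between slide_box's own z axis and vertical below 0.06 rad and angle between the x axis of slide_box and the x axis of tray, either way round below 0.25 rad and contact force between the fingers and slide_box below 0.1 N and linear speed of slide_box below 0.02 m/s), for 0.2 s.
At the end, for the whole second after the job is handed in: Slide box flat in the tray, centre within 12 mm and long side within 0.25 rad of the tray's; mirror mount, bottle and post holder upright, each within 13 mm of its starting spot, mount and holder square to the row within 0.4 rad; all released and at rest (horizontal distance between slide_box and tray below 0.012 m and height (world z) of slide_box below 0.0065 m and angle between slide_box's own z axis and vertical below 0.06 rad and angle between the x axis of slide_box and the x axis of tray, either way round below 0.25 rad and contact force between the fingers and slide_box below 0.1 N and linear speed of each of slide_box, mirror_mount, solvent_bottle, post_holder below 0.02 m/s and distance of each of mirror_mount, solvent_bottle, post_holder from where it was at the start of the episode below 0.013 m and angle between each of mirror_mount, solvent_bottle, post_holder's own z axis and vertical below 0.1 rad and contact force between the fingers and mirror_mount below 0.1 N and contact force between the fingers and solvent_bottle below 0.1 N and contact force between the fingers and post_holder below 0.1 N and angle between the x axis of mirror_mount and the y axis of bay, either way round below 0.4 rad and angle between the x axis of post_holder and the x axis of bay, either way round below 0.4 rad); the robot touches nothing.
It fails at once if the brass weight is shoved or knocked over (distance of brass_weight from where it was at the start of the episode above 0.02 m).
It fails at once if mirror mount is tipped (angle between mirror_mount's own z axis and vertical above 0.6 rad).
It fails at once if solvent bottle is tipped (angle between solvent_bottle's own z axis and vertical above 0.6 rad).
It fails at once if post holder is tipped (angle between post_holder's own z axis and vertical above 0.6 rad).
It fails at once if slide box is tipped (angle between slide_box's own z axis and vertical above 0.6 rad).
It also fails if it takes over 136 s, if anything falls off the work surface, if the arm or the gripper's body presses on something with over 40 N, if the wrist force passes 120 N, or if a joint passes its speed limit or range.

## Robot

A 6-joint arm with a two-finger parallel gripper is mounted at the origin on a cart in front of the work surface, level with it; the furniture and walls round the work are solid. World frame = base frame: x ahead of the robot, y to its left, z up, the work surface at z = 0. Lengths are in m, angles in rad, forces in N, time in s.
With the tool pointing down it reaches from about 0.425 to 0.95 m from the base axis. Payload 3.5 kg.
Tool frame: the origin (TCP) lies on the front face of the gripper's body, between the roots of the fingers; the fingertips stand 73 mm ahead of it and the grasp point (between the pads) lies 54 mm ahead of it; z points along the fingers, y is the line along which they close (so a half turn about z gives the same grasp; the last joint's range is limited). The gripper opens to 85 mm and grips with 20 to 120 N. Pads are 22 mm wide; open, the fingers measure 114 mm over their backs; the gripper's body (76 mm by 85 mm) begins 54 mm behind the grasp point. The pads swing forward as they close: fully open they stand 13 mm farther back than shut.
Start: joints at [1.072, 0.286, 1.577, -0, 1.279, -0.15], TCP at [0.231, 0.634, 0.304] pointing down, gripper open.
Joint ranges: [-2.77, 2.77], [-0.9, 2.22], [0.21, 2.48], [-1.53, 4.67], [0.24, 2.81], [-2.84, 2.84]. Speed limits (rad/s): [2.79, 2.79, 3.14, 3.14, 3.14, 3.14].

## Interface

Orientations are given as a 3x3 rotation matrix whose columns are the frame's x, y, z axes.
In Python, from workcell import env gives the robot as it stands.
- The arm moves only by the tool apply_moves, never from a script. Its argument "commands" is a list of rows, each a list of 6 numbers: the shift along the tool's x, y, z as a fraction of full scale, then the turn, a rotation vector about the tool's x, y, z as a fraction of full scale. In form: [[x, y, z, wx, wy, wz], ...]. A call has 1 to 12 rows; each row is the pose to reach, as a shift and turn from the pose commanded when the call began, along the tool's axes at that moment; what a row does not reach only later rows make up. Full scale, the value 1, is 250 mm for a shift and 90 degrees for a turn. A row lasts 1/8 s, in which the tool goes at most 62.5 mm and 10.7 degrees, less where a joint would pass 70% of its speed; a pose out of reach is approached as far as the arm can. A call with a number of a shift or a turn outside -1 to 1 is refused whole. A call with a gripper value outside its range is refused whole. "hand" is the opening, from -1 (shut) to 1 (fully open), set as the call begins (left out, the last holds). The fingers move at their own pace and stop on an object; "newtons" is the grip in N (left out, the last holds). Time passes only in rows, so rows that repeat a pose let the fingers close. It gives the time, the measured TCP pose, the force, the opening and the grip force at its end, in the units of the state.
- env.get_state(): the state, without advancing time (a new reading comes with each control period).
- env.camera(name): name is "side" or "top" or "wrist"; returns the picture (400x640x3 uint8, red, green, blue); there is no depth.
- env.camera_model(name): a dict with "intrinsics" (3x3 intrinsics, pixels), "R" (3x3) and "t" (3): a world point X has camera coordinates R X + t. Camera axes: x right, y down, z forward; pixel columns grow to the right and rows downward; lengths in m; the calibration is good to about 2 mm. The wrist camera is an equidistant fisheye: a pixel r from the principal point sees the ray r / f radians off the axis. A picture is of the moment at which its call begins: read the wrist's pose just before it. camera_model takes no time and is no camera call; for the wrist camera it gives the pose at the moment of the call.
- env.close_job(): hands the job in; it is judged then, once.
The state is a dict: "t": time; "joint_pos": joint angles; "joint_velocities": joint speeds; "joint_torque": joint torques, N m; "ee_pos": TCP position; "tcp_rot": TCP orientation; "force": force on the tool from outside, world axes, zero at the start; "torque": the same for the moment, N m; "finger_gap": finger opening in m; "gripper_force": force on a finger pad.
Only numpy, scipy, OpenCV 4.12 (cv2) and the standard library are available. Lean on these libraries where they do the work, as an engineer would, in place of code of your own. Each camera call takes 0.05 s, during which the arm holds its last target. There are 200 camera calls.

## Working session

There is one attempt and no reset: what is moved stays moved. The work goes in short steps, Python scripts to look and compute and a tool call to move; the robot and the scene stay as the last step left them, time stands still between calls to the robot, and variables do not carry over. Pictures are saved under pics/ and viewed, at most 14 in all, crops included, and the job is handed in when it is done.

Besides the shell and the picture viewer there is one more tool, called after "Request:" by a JSON object that holds its "api" and its "payload". apply_moves: Moves the arm, as the interface text tells. Shift numbers are shares of 250 mm and turn numbers shares of 90 degrees, none past 1 either way. Its arguments: {"type":"object","properties":{"commands":{"type":"array"},"hand":{"type":"number"},"newtons":{"type":"number"}},"required":["commands"]}

```bash
mkdir -p pics; ls; python3 - <<'E'
from workcell import env
import cv2,numpy as np
s=env.get_state();print(s['t'],s['ee_pos'],s['tcp_rot'],s['finger_gap'])
for n in['top','side','wrist']:
    m=env.camera_model(n);print(n,m)
    im=env.camera(n);cv2.imwrite(f'pics/{n}0.png',im[:,:,::-1])
E
```

```text
pics
0.0 [0.23042575 0.63394811 0.3025692 ] [[-9.39790642e-01  3.41748945e-01 -1.09884641e-03]
 [ 3.41750543e-01  9.39788509e-01 -2.03068478e-03]
 [ 3.38698848e-04 -2.28394991e-03 -9.99997334e-01]] 0.08526188498719477
top {'intrinsics': array([[388.72312976,   0.        , 325.36970822],
       [  0.        , 388.72312976, 196.47951081],
       [  0.        ,   0.        ,   1.        ]]), 'R': array([[ 0.02004157, -0.99977332,  0.00718665],
       [-0.99089761, -0.02081967, -0.13299801],
       [ 0.13311749, -0.00445574, -0.99109025]]), 't': array([-0.09405221,  0.53504164,  0.84553448])}
side {'intrinsics': array([[499.15289486,   0.        , 314.15011041],
       [  0.        , 499.15289486, 197.39726856],
       [  0.        ,   0.        ,   1.        ]]), 'R': array([[ 0.99960496,  0.02585403, -0.01102211],
       [ 0.00654863, -0.59562776, -0.80323389],
       [-0.02733191,  0.8028444 , -0.59556178]]), 't': array([-0.50420765, -0.0237582 ,  1.21442967])}
wrist {'intrinsics': array([[309.70691629,   0.        , 319.95337152],
       [  0.        , 309.70691629, 208.93226942],
       [  0.        ,   0.        ,   1.        ]]), 'R': array([[ 0.34055999,  0.94021837, -0.00288473],
       [ 0.90520949, -0.32704672,  0.27135995],
       [ 0.25419416, -0.09502563, -0.96247361]]), 't': array([-0.67422732, -0.03453514,  0.37865436])}
```

View pics/top0.png

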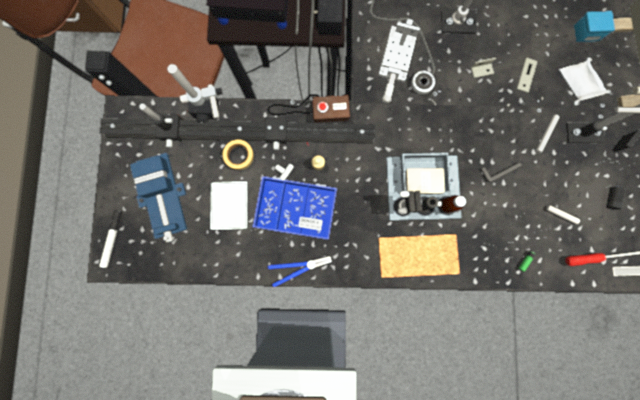

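View pics/side0.png

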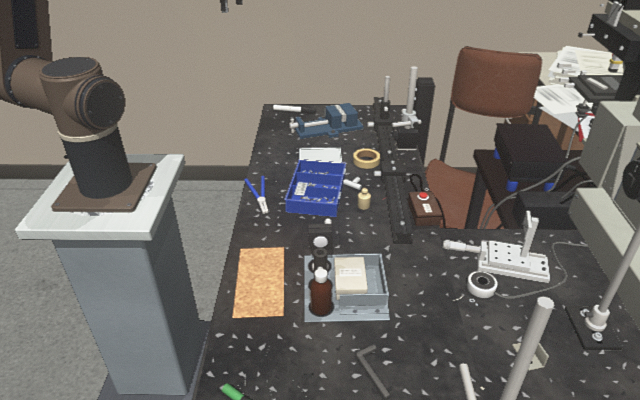

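View pics/wrist0.png

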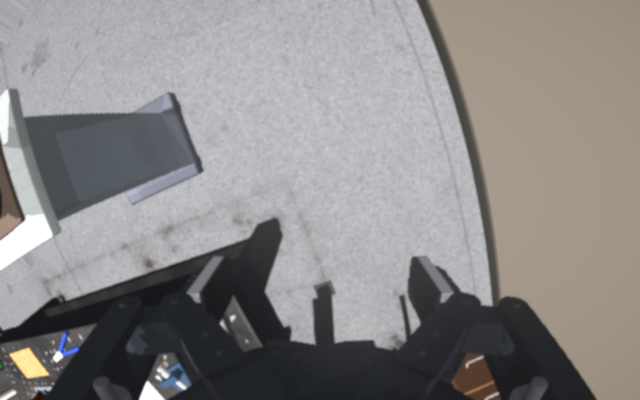

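Top view: the bay is at about (423,187), with its row on the near side around row 203. The mat is at (420,256), the aluminium tray is probably (229,205), and the brass weight is at (318,162). Next I'll write helpers and enlarge these areas.

```bash
cat > h.py <<'E'
from workcell import env
import cv2,numpy as np
from scipy.spatial.transform import Rotation as Rn
def ray(m,uv):
    K=m['intrinsics'];d=np.array([(uv[0]-K[0,2])/K[0,0],(uv[1]-K[1,2])/K[1,1]])
    if m.get('fish'):
        r=np.hypot(*d); v=np.r_[d/r*np.sin(r),np.cos(r)] if r>0 else np.array([0,0,1.])
    else: v=np.r_[d,1.]
    return -m['R'].T@m['t'], m['R'].T@(v/np.linalg.norm(v))
def onz(m,uv,z):
    c,d=ray(m,uv);return c+d*(z-c[2])/d[2]
def cross(r1,r2):
    (c1,d1),(c2,d2)=r1,r2
    s=np.linalg.lstsq(np.c_[d1,-d2],c2-c1,rcond=None)[0]
    a,b=c1+d1*s[0],c2+d2*s[1];return (a+b)/2,np.linalg.norm(a-b)
def cam(n):
    m=env.camera_model(n);m['fish']=n=='wrist';return m,env.camera(n)[:,:,::-1].copy()
def proj(m,X):
    p=m['R']@np.asarray(X)+m['t'];K=m['intrinsics']
    if m['fish']:
        r=np.hypot(p[0],p[1]);a=np.arctan2(r,p[2]);q=p[:2]/r*a
    else:q=p[:2]/p[2]
    return np.array([K[0,0]*q[0]+K[0,2],K[1,1]*q[1]+K[1,2]])
def down(yaw): # tool y (closing line) at angle yaw from world +y... y=(−sin,cos)
    c,s=np.cos(yaw),np.sin(yaw);y=np.array([-s,c,0]);z=np.array([0,0,-1.]);return np.c_[np.cross(y,z),y,z]
def move(p,yaw,s=None):
    "fractions from present pose to TCP p, fingers closing along yaw"
    s=s or env.get_state();R=s['tcp_rot'];T=down(yaw)
    d=R.T@(np.asarray(p)-s['ee_pos'])/.25;w=Rn.from_matrix(R.T@T).as_rotvec()/(np.pi/2)
    print('row',np.round(d,4),np.round(w,4),'rows',max(np.linalg.norm(d)*4,np.linalg.norm(w)*90/10.7).round(1))
E
python3 - <<'E'
from h import *
mt=env.camera_model('top');ms=env.camera_model('side')
mt['fish']=ms['fish']=False
for n,uv in dict(bayFR=(465,218),bayFL=(387,220),bayBR=(457,153),bayBL=(389,155),brass=(318,166)).items():print(n,onz(mt,uv,0).round(3))
t=cv2.imread('pics/top0.png');s=cv2.imread('pics/side0.png')
hsv=cv2.cvtColor(t,cv2.COLOR_BGR2HSV)
def mk(mask,box):
    z=np.zeros_like(mask);x0,y0,x1,y1=box;z[y0:y1,x0:x1]=mask[y0:y1,x0:x1]
    c=max(cv2.findContours(z,0,2)[0],key=cv2.contourArea);return cv2.minAreaRect(c)
for n,r,z in(('tray',mk(cv2.inRange(hsv,(0,0,170),(180,60,255)),(195,170,252,240)),.005),('mat',mk(cv2.inRange(hsv,(8,80,120),(25,255,255)),(370,225,470,285)),.003)):
    b=cv2.boxPoints(r);P=np.array([onz(mt,u,z)for u in b]);print(n,r[0],P.mean(0).round(3),P[:,:2].round(3).tolist(),np.linalg.norm(P[1]-P[0]).round(3),np.linalg.norm(P[2]-P[1]).round(3))
a=cv2.resize(t[140:290,370:480],None,fx=3.9,fy=3.9,interpolation=2)
b=cv2.resize(s[225:330,230:400],None,fx=2.3,fy=2.3,interpolation=2)
o=np.zeros((590,800,3),np.uint8);o[:585,:429]=a;o[:b.shape[0],430:430+370]=b[:,:370]
cv2.imwrite('pics/crop1.png',o)
E
```

```text
bayFR [ 0.498 -0.412  0.   ]
bayFL [ 0.489 -0.229  0.   ]
bayBR [ 0.654 -0.397  0.   ]
bayBL [ 0.645 -0.234  0.   ]
brass [ 0.615 -0.064  0.   ]
tray (228.5, 204.99998474121094) [0.517 0.143 0.005] [[0.572, 0.189], [0.574, 0.102], [0.461, 0.097], [0.459, 0.183]] 0.087 0.113
mat (418.7189636230469, 255.48928833007812) [ 0.409 -0.302  0.003] [[0.449, -0.207], [0.462, -0.393], [0.368, -0.395], [0.355, -0.212]] 0.187 0.094
```

View pics/crop1.png

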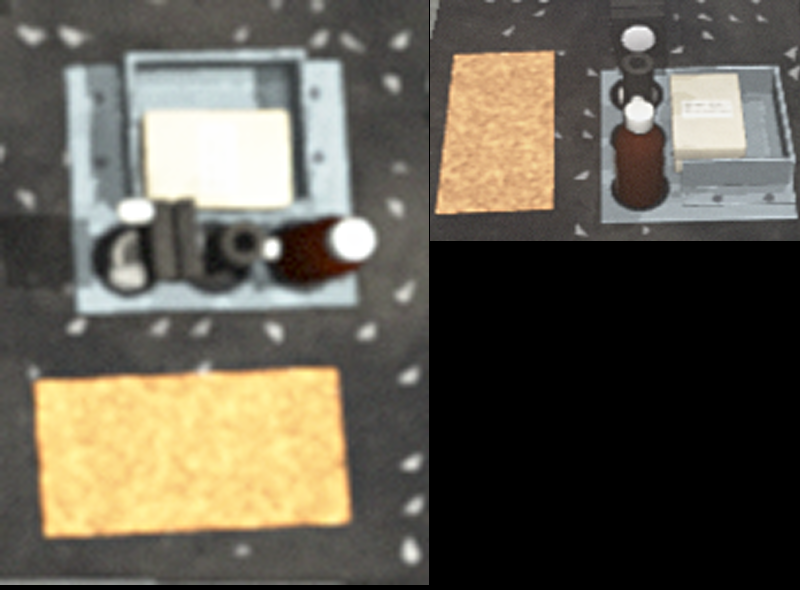

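Crop: left to right the row holds the mirror mount (knob back-left), the post holder (screw pointing right), and the bottle. The slide box is behind, the mat is in front, and the axes nearly match the world's. Next I'll move above the bay for a wrist-camera look.

```bash
cat >> h.py <<'E'
def chain(wps,s=None):
    s=s or env.get_state();s=dict(ee_pos=s['ee_pos'],tcp_rot=s['tcp_rot'])
    for p,y in wps: move(p,y,s);s=dict(ee_pos=np.array(p),tcp_rot=down(y))
E
python3 -c "
from h import *
chain([((.42,.48,.33),-.9),((.5,.28,.33),-1.51),((.5,.05,.33),-1.51),((.5,-.18,.33),-1.51),((.52,-.30,.33),-1.51)])"
```

```text
row [-0.923  -0.3202 -0.1084] [-1.200e-03  1.000e-04  3.509e-01] rows 3.9
row [-0.8256 -0.2466  0.    ] [0.     0.     0.3883] rows 3.4
row [-0.9183 -0.0559  0.    ] [0. 0. 0.] rows 3.7
row [-0.9183 -0.0559  0.    ] [0. 0. 0.] rows 3.7
row [-0.484   0.0507  0.    ] [0. 0. 0.] rows 1.9
```

Request:
{"api": "apply_moves", "payload": {"commands": [[-0.923, -0.32, -0.108, 0, 0, 0.351], [-0.923, -0.32, -0.108, 0, 0, 0.351], [-0.923, -0.32, -0.108, 0, 0, 0.351], [-0.923, -0.32, -0.108, 0, 0, 0.351], [-0.923, -0.32, -0.108, 0, 0, 0.351], [-0.923, -0.32, -0.108, 0, 0, 0.351]]}}

```text
t: 0.9
ee_pos: [0.42, 0.4803, 0.3304]
tcp_rot: [[-0.621, 0.784, -0.001], [0.784, 0.621, -0.0], [0.001, -0.001, -1.0]]
force: [0.5, -0.3, 0.6]
finger_gap: 0.0855
gripper_force: 0.0
```

Request:
{"api": "apply_moves", "payload": {"commands": [[-0.826, -0.247, 0, 0, 0, 0.388], [-0.826, -0.247, 0, 0, 0, 0.388], [-0.826, -0.247, 0, 0, 0, 0.388], [-0.826, -0.247, 0, 0, 0, 0.388], [-0.826, -0.247, 0, 0, 0, 0.388]]}}

```text
t: 1.52
ee_pos: [0.4999, 0.2799, 0.3306]
tcp_rot: [[-0.06, 0.998, -0.001], [0.998, 0.06, 0.0], [0.0, -0.001, -1.0]]
force: [-0.6, 0.5, 0.4]
finger_gap: 0.0852
gripper_force: 0.0
```

Request:
{"api": "apply_moves", "payload": {"commands": [[-0.918, -0.056, 0, 0, 0, 0], [-0.918, -0.056, 0, 0, 0, 0], [-0.918, -0.056, 0, 0, 0, 0], [-0.918, -0.056, 0, 0, 0, 0]]}}

```text
t: 2.02
ee_pos: [0.4997, 0.0503, 0.3308]
tcp_rot: [[-0.064, 0.998, 0.0], [0.998, 0.064, 0.0], [0.0, 0.0, -1.0]]
force: [-0.1, 0.8, -0.9]
finger_gap: 0.0854
gripper_force: 0.0
```

Request:
{"api": "apply_moves", "payload": {"commands": [[-0.918, -0.056, 0, 0, 0, 0], [-0.918, -0.056, 0, 0, 0, 0], [-0.918, -0.056, 0, 0, 0, 0], [-0.918, -0.056, 0, 0, 0, 0]]}}

```text
t: 2.52
ee_pos: [0.5007, -0.1799, 0.3308]
tcp_rot: [[-0.063, 0.998, 0.0], [0.998, 0.063, 0.0], [0.0, 0.0, -1.0]]
force: [0.5, 0.2, -0.2]
finger_gap: 0.0854
gripper_force: 0.0
```

Request:
{"api": "apply_moves", "payload": {"commands": [[-0.484, 0.05, 0, 0, 0, 0], [-0.484, 0.05, 0, 0, 0, 0], [-0.484, 0.05, 0, 0, 0, 0], [-0.484, 0.05, 0, 0, 0, 0]]}}

```text
t: 3.02
ee_pos: [0.5209, -0.2979, 0.3303]
tcp_rot: [[-0.063, 0.998, -0.001], [0.998, 0.063, 0.002], [0.002, -0.001, -1.0]]
force: [0.7, 0.5, 0.3]
finger_gap: 0.0852
gripper_force: 0.0
```

```bash
python3 - <<'E'
from h import *
s=env.get_state();print(s['t'],s['ee_pos'],s['tcp_rot'].round(3).tolist(),s['joint_pos'].round(2) if hasattr(s['joint_pos'],'round') else s['joint_pos'])
m,im=cam('wrist');cv2.imwrite('pics/w1.png',im);np.savez('w1.npz',**m)
cv2.imwrite('pics/w1.png',im)
E
```

```text
3.025 [ 0.52092993 -0.29793861  0.33025541] [[-0.063, 0.998, -0.001], [0.998, 0.063, 0.002], [0.002, -0.001, -1.0]] [-0.69  0.1   1.74  0.    1.3  -0.75]
```

View pics/w1.png

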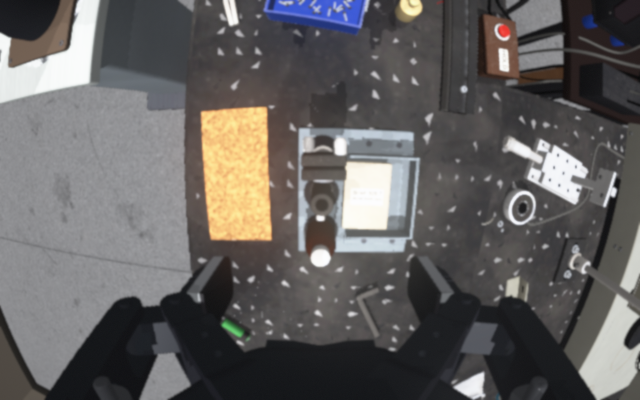

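Wrist view: the mat is at (237,174) and the bay at (358,190). The mount head is at (323,160), the holder tube top at (321,204), the bottle cap at (320,257), and the box at (368,196). I'll enlarge it for picking points.

```bash
python3 - <<'E'
import cv2
im=cv2.imread('pics/w1.png');a=cv2.resize(im[122:270,290:425],None,fx=4,fy=4,interpolation=2);cv2.imwrite('pics/w1c.png',a)
E
```

```text
(no output)
```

View pics/w1c.png

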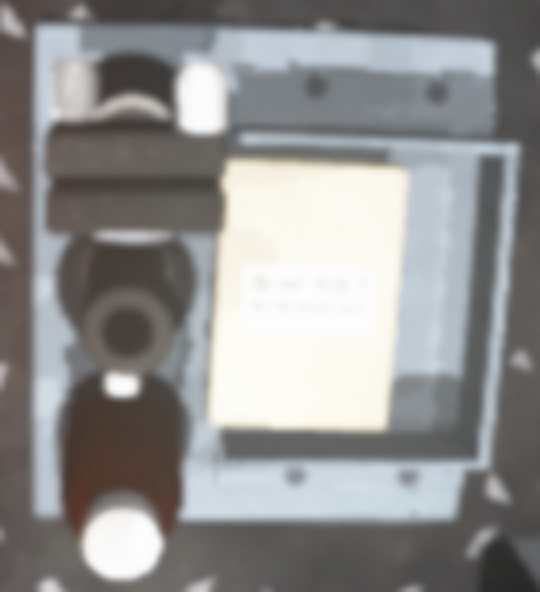

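```bash
python3 - <<'E'
from h import *
w=dict(np.load('w1.npz'));w['fish']=True
t=env.camera_model('top');sd=env.camera_model('side')
C=lambda p:(np.array(p)+.5)/4+np.array([290,122])-.5
T=lambda p:(np.array(p)+.5)/3.9+np.array([370,140])-.5
S=lambda p:(np.array(p)-[430,0]+.5)/2.3+np.array([230,225])-.5
for n,a,b,c in(('tube',(128,332),(243,243),(637,63)),('cap',(122,543),(352,240),(639,112)),('boxFL',(225,160),(144,113),None),('boxBR',(388,430),(290,208),None)):
    rw,rt=ray(w,C(a)),ray(t,T(b));print(n,'wt',*[np.round(x,4) for x in cross(rw,rt)])
    if c:print('  ws',*[np.round(x,4) for x in cross(rw,ray(sd,S(c)))])
def q(n,pts,z):
    P=np.array([onz(w,C(p),z) for p in pts])[:,:2];print(n,P.mean(0).round(4),P.round(3).tolist(),[np.linalg.norm(P[i]-P[i-3]).round(3) for i in range(4)],'ang01',np.arctan2(*(P[1]-P[0])[::-1]).round(3),np.arctan2(*(P[2]-P[3])[::-1]).round(3))
q('bay',[(35,25),(495,40),(458,520),(35,520)],.004)
q('nest',[(235,137),(520,147),(488,466),(215,460)],.034)
q('head',[(48,125),(228,120),(222,232),(48,232)],.102)
q('box',[(225,160),(410,168),(388,430),(208,420)],.034)
print('tube',onz(w,C((128,332)),.081),'cap',onz(w,C((122,543)),.087))
im=cv2.imread('pics/w1.png');hsv=cv2.cvtColor(im,cv2.COLOR_BGR2HSV)
k=cv2.inRange(hsv,(8,80,120),(25,255,255));k[:,:180]=0;k[:,290:]=0;k[:90]=0;k[260:]=0
c=max(cv2.findContours(k,0,2)[0],key=cv2.contourArea);b=cv2.approxPolyDP(c,8,True)[:,0]
P=np.array([onz(w,x,.003)for x in b]);print('mat',b.tolist(),P[:,:2].round(3).tolist(),P.mean(0).round(4))
E
```

```text
tube wt [ 0.5222 -0.3092  0.0935] 0.0008
  ws [ 0.5229 -0.3123  0.0834] 0.0011
cap wt [ 0.5243 -0.3662  0.099 ] 0.0002
  ws [ 0.5253 -0.3709  0.0886] 0.0014
boxFL wt [ 0.536  -0.2245  0.3054] 0.0381
boxBR wt [ 0.473  -0.1807  0.5623] 0.0143
bay [ 0.5669 -0.3149] [[0.488, -0.235], [0.637, -0.227], [0.646, -0.395], [0.496, -0.403]] [np.float64(0.149), np.float64(0.168), np.float64(0.15), np.float64(0.168)] ang01 0.052 0.055
nest [ 0.5969 -0.3126] [[0.551, -0.264], [0.639, -0.259], [0.643, -0.363], [0.554, -0.365]] [np.float64(0.088), np.float64(0.104), np.float64(0.09), np.float64(0.102)] ang01 0.054 0.03
head [ 0.5215 -0.2686] [[0.499, -0.257], [0.542, -0.253], [0.543, -0.281], [0.501, -0.283]] [np.float64(0.043), np.float64(0.028), np.float64(0.042), np.float64(0.026)] ang01 0.095 0.066
box [ 0.578  -0.3109] [[0.549, -0.271], [0.605, -0.269], [0.608, -0.352], [0.55, -0.352]] [np.float64(0.056), np.float64(0.083), np.float64(0.058), np.float64(0.081)] ang01 0.038 0.001
tube [ 0.52240574 -0.31291522  0.081     ] cap [ 0.52462803 -0.37162864  0.087     ]
mat [[266, 106], [200, 112], [212, 240], [272, 239]] [[0.445, -0.208], [0.355, -0.217], [0.371, -0.396], [0.459, -0.387]] [ 0.4074 -0.3021  0.003 ]
```

Everything agrees with the given sizes:

| Item | Measured | Check |
|---|---|---|
| Bay plate | 149 × 168 mm, yaw 0.053 | given as 150 × 168 mm |
| Tube top | 83 mm, from crossing the wrist and side views | given height of 81 mm + 4 mm floor |
| Cap top | 89 mm, from crossing the wrist and side views | given height of 87 mm + 4 mm floor |

The mirror mount goes first.

```bash
python3 -c "
from h import *
y=-1.518
move((.5208,-.2697,.2),y);move((.5208,-.2697,.134),y)
print('carry')
s=dict(ee_pos=np.array([.5208,-.2697,.134]),tcp_rot=down(y))
for p in((.5208,-.2697,.19),(.4076,-.249,.19),(.4076,-.249,.136),(.4076,-.249,.1335)):move(p,y,s)
"
```

```text
row [0.1107 0.0072 0.5223] [-0.0002 -0.0008  0.0072] rows 2.1
row [0.1104 0.0073 0.7863] [-0.0002 -0.0008  0.0072] rows 3.2
carry
row [ 0.     0.    -0.224] [0. 0. 0.] rows 0.9
row [ 0.1066 -0.4478 -0.224 ] [0. 0. 0.] rows 2.0
row [ 0.1066 -0.4478 -0.008 ] [0. 0. 0.] rows 1.8
row [ 0.1066 -0.4478  0.002 ] [0. 0. 0.] rows 1.8
```

Request:
{"api": "apply_moves", "payload": {"commands": [[0.11, 0.007, 0, 0, -0.001, 0.007], [0.11, 0.007, 0.25, 0, -0.001, 0.007], [0.11, 0.007, 0.52, 0, -0.001, 0.007], [0.11, 0.007, 0.52, 0, -0.001, 0.007], [0.11, 0.007, 0.65, 0, -0.001, 0.007], [0.11, 0.007, 0.786, 0, -0.001, 0.007], [0.11, 0.007, 0.786, 0, -0.001, 0.007], [0.11, 0.007, 0.786, 0, -0.001, 0.007]], "hand": 1}}

```text
t: 4.08
ee_pos: [0.5218, -0.2727, 0.1376]
tcp_rot: [[-0.051, 0.999, 0.004], [0.999, 0.051, -0.004], [-0.005, 0.004, -1.0]]
force: [-0.1, -0.5, 0.8]
finger_gap: 0.086
gripper_force: 0.0
```

Request:
{"api": "apply_moves", "payload": {"commands": [[0, 0, 0, 0, 0, 0], [0, 0, 0, 0, 0, 0], [0, 0, 0, 0, 0, 0], [0, 0, 0, 0, 0, 0], [0, 0, 0, 0, 0, 0], [0, 0, 0, 0, 0, 0], [0, 0, 0, 0, 0, 0], [0, 0, 0, 0, 0, 0]], "hand": -1, "newtons": 40}}

```text
t: 5.08
ee_pos: [0.521, -0.2727, 0.1358]
tcp_rot: [[-0.05, 0.999, 0.002], [0.999, 0.05, -0.003], [-0.003, 0.002, -1.0]]
force: [0.5, 0.4, 6.0]
finger_gap: 0.044
gripper_force: 41.8
```

Request:
{"api": "apply_moves", "payload": {"commands": [[0, 0, -0.06, 0, 0, 0], [0, 0, -0.15, 0, 0, 0], [0, 0, -0.224, 0, 0, 0], [0.04, -0.14, -0.224, 0, 0, 0], [0.08, -0.29, -0.224, 0, 0, 0], [0.116, -0.448, -0.224, 0, 0, 0], [0.116, -0.448, -0.224, 0, 0, 0], [0.116, -0.448, -0.15, 0, 0, 0], [0.116, -0.448, -0.07, 0, 0, 0], [0.116, -0.448, -0.02, 0, 0, 0], [0.116, -0.448, 0.002, 0, 0, 0], [0.116, -0.448, 0.002, 0, 0, 0]]}}

```text
t: 6.58
ee_pos: [0.4076, -0.2493, 0.1346]
tcp_rot: [[-0.05, 0.999, 0.001], [0.999, 0.05, -0.002], [-0.002, 0.001, -1.0]]
force: [0.0, -0.3, -0.3]
finger_gap: 0.0433
gripper_force: 41.0
```

```bash
python3 - <<'E'
from h import *
s=env.get_state();print(s['t'],s['ee_pos'],s['force'],s['finger_gap'])
m,im=cam('side');cv2.imwrite('pics/s2.png',cv2.resize(im[190:340,190:420],None,fx=2.6,fy=2.6))
E
```

```text
6.575 [ 0.40757067 -0.24925263  0.13463159] [ 0.03521581 -0.26954592 -0.25691302] 0.04332080036610961
```

View pics/s2.png

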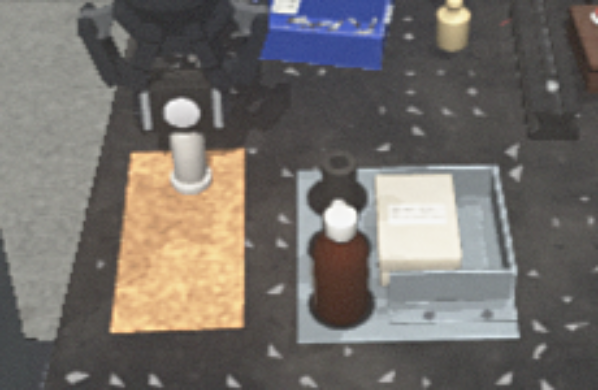

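The mount stands upright on the mat at about (188,180) in the crop, with no hanging weight on the wrist, so I can release it.

Request:
{"api": "apply_moves", "payload": {"commands": [[0, 0, 0, 0, 0, 0], [0, 0, 0, 0, 0, 0], [0, 0, 0, 0, 0, 0], [0, 0, 0, 0, 0, 0], [0, 0, -0.1, 0, 0, 0], [0, 0, -0.26, 0, 0, 0], [0, 0, -0.3, 0, 0, 0], [0, 0, -0.3, 0, 0, 0]], "hand": 1}}

```text
t: 7.62
ee_pos: [0.407, -0.2488, 0.2092]
tcp_rot: [[-0.05, 0.999, 0.001], [0.999, 0.05, -0.003], [-0.003, 0.001, -1.0]]
force: [-0.9, -0.4, -0.1]
finger_gap: 0.0852
gripper_force: 0.0
```

```bash
python3 -c "
from h import *
y=-1.518
s=env.get_state();print(s['t'],s['ee_pos'],s['finger_gap']);move((.5224,-.313,.21),y);move((.5224,-.313,.116),y)
s=dict(ee_pos=np.array([.5224,-.313,.116]),tcp_rot=down(y))
for p in((.5224,-.313,.17),(.412,-.2925,.17),(.412,-.2925,.115)):move(p,y,s)
"
```

```text
7.625 [ 0.40699457 -0.24882217  0.20919642] 0.0851634346739313
row [-0.2795  0.4482 -0.0021] [ 0.0006  0.0016 -0.0017] rows 2.1
row [-0.2786  0.4478  0.3739] [ 0.0006  0.0016 -0.0017] rows 2.6
row [ 0.     0.    -0.216] [0. 0. 0.] rows 0.9
row [ 0.1052 -0.4367 -0.216 ] [0. 0. 0.] rows 2.0
row [ 0.1052 -0.4367  0.004 ] [0. 0. 0.] rows 1.8
```

Request:
{"api": "apply_moves", "payload": {"commands": [[-0.14, 0.224, -0.002, 0, 0, 0], [-0.279, 0.448, -0.002, 0, 0.001, 0], [-0.279, 0.448, -0.002, 0, 0.001, 0], [-0.279, 0.448, 0.12, 0, 0.001, 0], [-0.279, 0.448, 0.25, 0, 0.001, 0], [-0.279, 0.448, 0.34, 0, 0.001, 0], [-0.279, 0.448, 0.374, 0, 0.001, 0], [-0.279, 0.448, 0.374, 0, 0.001, 0], [-0.279, 0.448, 0.374, 0, 0.001, 0]]}}

```text
t: 8.75
ee_pos: [0.5226, -0.3133, 0.1166]
tcp_rot: [[-0.05, 0.999, 0.001], [0.999, 0.05, -0.001], [-0.001, 0.001, -1.0]]
force: [0.2, 0.4, -0.3]
finger_gap: 0.0855
gripper_force: 0.0
```

Request:
{"api": "apply_moves", "payload": {"commands": [[0, 0, 0, 0, 0, 0], [0, 0, 0, 0, 0, 0], [0, 0, 0, 0, 0, 0], [0, 0, 0, 0, 0, 0], [0, 0, 0, 0, 0, 0], [0, 0, 0, 0, 0, 0], [0, 0, 0, 0, 0, 0], [0, 0, 0, 0, 0, 0]], "hand": -1, "newtons": 40}}

```text
t: 9.75
ee_pos: [0.5224, -0.313, 0.1158]
tcp_rot: [[-0.05, 0.999, 0.0], [0.999, 0.05, -0.0], [-0.0, 0.0, -1.0]]
force: [-0.8, 0.2, 3.8]
finger_gap: 0.0237
gripper_force: 39.3
```

Request:
{"api": "apply_moves", "payload": {"commands": [[0, 0, -0.06, 0, 0, 0], [0, 0, -0.15, 0, 0, 0], [0, 0, -0.216, 0, 0, 0], [0.035, -0.14, -0.216, 0, 0, 0], [0.07, -0.29, -0.216, 0, 0, 0], [0.105, -0.437, -0.216, 0, 0, 0], [0.105, -0.437, -0.216, 0, 0, 0], [0.105, -0.437, -0.14, 0, 0, 0], [0.105, -0.437, -0.06, 0, 0, 0], [0.105, -0.437, -0.01, 0, 0, 0], [0.105, -0.437, 0.004, 0, 0, 0], [0.105, -0.437, 0.004, 0, 0, 0]]}}

```text
t: 11.25
ee_pos: [0.4125, -0.2926, 0.115]
tcp_rot: [[-0.05, 0.999, 0.001], [0.999, 0.05, -0.001], [-0.001, 0.001, -1.0]]
force: [0.1, 0.7, -1.8]
finger_gap: 0.0239
gripper_force: 39.7
```

Request:
{"api": "apply_moves", "payload": {"commands": [[0, 0, 0, 0, 0, 0], [0, 0, 0, 0, 0, 0], [0, 0, 0, 0, 0, 0], [0, 0, 0, 0, 0, 0], [0, 0, -0.1, 0, 0, 0], [0, 0, -0.3, 0, 0, 0], [0, 0, -0.38, 0, 0, 0], [0, 0, -0.38, 0, 0, 0]], "hand": 1}}

```text
t: 12.25
ee_pos: [0.4126, -0.293, 0.2116]
tcp_rot: [[-0.05, 0.999, 0.003], [0.999, 0.05, -0.004], [-0.004, 0.003, -1.0]]
force: [0.6, 0.4, -0.0]
finger_gap: 0.0853
gripper_force: 0.0
```

```bash
python3 -c "
from h import *
y=-3.089
s=env.get_state();print(s['t'],s['ee_pos'],s['finger_gap']);move((.525,-.3705,.2),y);move((.525,-.3705,.094),y)
s=dict(ee_pos=np.array([.525,-.3705,.094]),tcp_rot=down(y))
for p in((.525,-.3705,.15),(.418,-.363,.15),(.418,-.363,.093)):move(p,y,s)
m,im=cam('side');cv2.imwrite('pics/s3.png',cv2.resize(im[190:340,190:420],None,fx=2.6,fy=2.6))
"
```

```text
12.25 [ 0.41257844 -0.29295504  0.21158136] 0.0852882245701597
row [-0.3322  0.4334  0.0489] [3.400e-03 3.000e-04 9.985e-01] rows 8.4
row [-0.3306  0.4321  0.4729] [3.400e-03 3.000e-04 9.985e-01] rows 8.4
row [ 0.     0.    -0.224] [0. 0. 0.] rows 0.9
row [-0.4258 -0.0525 -0.224 ] [0. 0. 0.] rows 1.9
row [-0.4258 -0.0525  0.004 ] [0. 0. 0.] rows 1.7
```

View pics/s3.png

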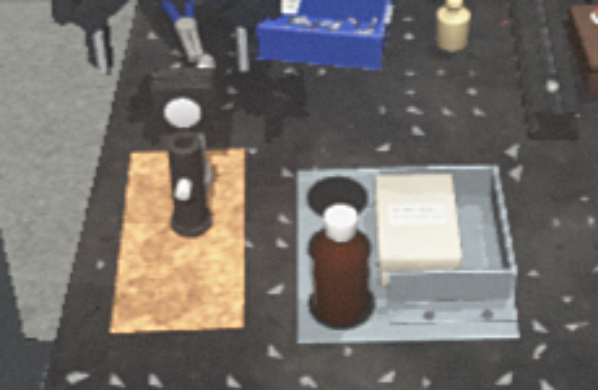

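The holder stands upright on the mat at about (190,225) in the crop. The bottle is next, gripped along the row.

Request:
{"api": "apply_moves", "payload": {"commands": [[-0.332, 0.433, 0.049, 0.003, 0, 0.998], [-0.332, 0.433, 0.049, 0.003, 0, 0.998], [-0.332, 0.433, 0.049, 0.003, 0, 0.998], [-0.332, 0.433, 0.049, 0.003, 0, 0.998], [-0.332, 0.433, 0.049, 0.003, 0, 0.998], [-0.332, 0.433, 0.049, 0.003, 0, 0.998], [-0.332, 0.433, 0.049, 0.003, 0, 0.998], [-0.332, 0.433, 0.049, 0.003, 0, 0.998], [-0.332, 0.433, 0.049, 0.003, 0, 0.998], [-0.332, 0.433, 0.049, 0.003, 0, 0.998], [-0.332, 0.433, 0.049, 0.003, 0, 0.998]]}}

```text
t: 13.68
ee_pos: [0.5237, -0.3693, 0.1958]
tcp_rot: [[0.999, 0.054, -0.005], [0.054, -0.999, 0.004], [-0.004, -0.005, -1.0]]
force: [0.6, -0.1, 0.2]
finger_gap: 0.0857
gripper_force: 0.0
```

```bash
python3 -c "
from h import *
s=env.get_state();print(s['t'],s['ee_pos'],s['joint_pos']);move((.525,-.3705,.094),-3.089)"
```

```text
13.675 [ 0.52365763 -0.36927691  0.19583681] [-7.72272768e-01  3.19022355e-01  1.74339913e+00 -2.10383933e-04
  1.08559994e+00  7.44338528e-01]
row [0.0069 0.0071 0.4073] [-0.0029  0.0029  0.0011] rows 1.6
```

Request:
{"api": "apply_moves", "payload": {"commands": [[0.007, 0.007, 0, -0.003, 0.003, 0.001], [0.007, 0.007, 0.15, -0.003, 0.003, 0.001], [0.007, 0.007, 0.28, -0.003, 0.003, 0.001], [0.007, 0.007, 0.37, -0.003, 0.003, 0.001], [0.007, 0.007, 0.407, -0.003, 0.003, 0.001], [0.007, 0.007, 0.407, -0.003, 0.003, 0.001], [0.007, 0.007, 0.407, -0.003, 0.003, 0.001]]}}

```text
t: 14.55
ee_pos: [0.5264, -0.3717, 0.097]
tcp_rot: [[0.999, 0.052, 0.004], [0.052, -0.999, -0.004], [0.004, 0.004, -1.0]]
force: [-0.5, 0.5, -0.2]
finger_gap: 0.0855
gripper_force: 0.0
```

Request:
{"api": "apply_moves", "payload": {"commands": [[0, 0, 0, 0, 0, 0], [0, 0, 0, 0, 0, 0], [0, 0, 0, 0, 0, 0], [0, 0, 0, 0, 0, 0], [0, 0, 0, 0, 0, 0], [0, 0, 0, 0, 0, 0], [0, 0, 0, 0, 0, 0], [0, 0, 0, 0, 0, 0]], "hand": -1, "newtons": 35}}

```text
t: 15.55
ee_pos: [0.5259, -0.3713, 0.0962]
tcp_rot: [[0.999, 0.052, 0.003], [0.052, -0.999, -0.002], [0.002, 0.002, -1.0]]
force: [-0.5, -0.1, 5.4]
finger_gap: 0.036
gripper_force: 35.7
```

Request:
{"api": "apply_moves", "payload": {"commands": [[0, 0, -0.06, 0, 0, 0], [0, 0, -0.15, 0, 0, 0], [0, 0, -0.224, 0, 0, 0], [-0.14, -0.02, -0.224, 0, 0, 0], [-0.28, -0.035, -0.224, 0, 0, 0], [-0.43, -0.056, -0.224, 0, 0, 0], [-0.43, -0.056, -0.224, 0, 0, 0], [-0.43, -0.056, -0.14, 0, 0, 0], [-0.43, -0.056, -0.06, 0, 0, 0], [-0.43, -0.056, -0.01, 0, 0, 0], [-0.43, -0.056, 0.004, 0, 0, 0], [-0.43, -0.056, 0.004, 0, 0, 0]]}}

```text
t: 17.05
ee_pos: [0.4183, -0.3631, 0.0952]
tcp_rot: [[0.999, 0.052, 0.003], [0.052, -0.999, -0.003], [0.003, 0.003, -1.0]]
force: [-0.5, -0.0, -1.2]
finger_gap: 0.0363
gripper_force: 35.4
```

```bash
python3 - <<'E'
from h import *
s=env.get_state();print(s['t'],s['ee_pos'],s['force'],s['finger_gap'])
m,im=cam('side');cv2.imwrite('pics/s4.png',cv2.resize(im[190:340,190:420],None,fx=2.6,fy=2.6))
E
```

```text
17.05 [ 0.41830816 -0.36310116  0.09520029] [-0.48596204 -0.0324539  -1.20392888] 0.03628924667723901
```

View pics/s4.png

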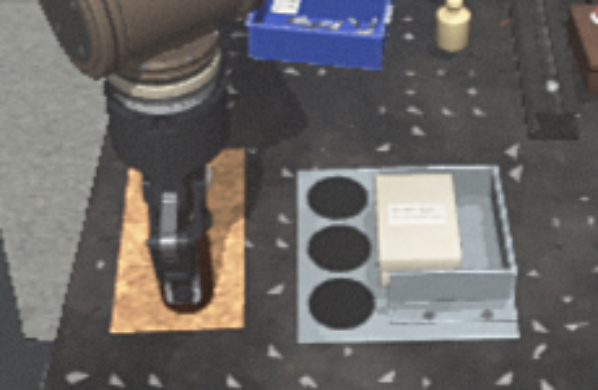

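The bottle is over the mat but still hanging on the wrist by about 1.2 N. I'll lower it 1 mm and open partway, so the fingers don't touch the holder.

Request:
{"api": "apply_moves", "payload": {"commands": [[0, 0, 0.004, 0, 0, 0], [0, 0, 0.004, 0, 0, 0]]}}

```text
t: 17.35
ee_pos: [0.4184, -0.3632, 0.0951]
tcp_rot: [[0.999, 0.052, 0.003], [0.052, -0.999, -0.003], [0.003, 0.003, -1.0]]
force: [-2.0, 3.0, 6.3]
finger_gap: 0.0364
gripper_force: 36.1
```

Request:
{"api": "apply_moves", "payload": {"commands": [[0, 0, 0, 0, 0, 0], [0, 0, 0, 0, 0, 0], [0, 0, 0, 0, 0, 0], [0, 0, -0.08, 0, 0, 0], [0, 0, -0.24, 0, 0, 0], [0, 0, -0.4, 0, 0, 0], [0, 0, -0.5, 0, 0, 0], [0, 0, -0.5, 0, 0, 0]], "hand": 0.25}}

```text
t: 18.35
ee_pos: [0.4181, -0.3633, 0.2206]
tcp_rot: [[0.999, 0.052, 0.005], [0.052, -0.999, -0.006], [0.005, 0.006, -1.0]]
force: [0.6, 0.2, -0.3]
finger_gap: 0.0532
gripper_force: 0.0
```

```bash
python3 -c "
from h import *
s=env.get_state();print(s['t'],s['ee_pos'],s['finger_gap'])
move((.53,-.32,.3),-1.518)"
```

```text
18.35 [ 0.41806121 -0.36327984  0.22062291] 0.05320013175421275
row [ 0.4576 -0.1478 -0.3162] [ 5.4000e-03  6.0000e-04 -1.0007e+00] rows 8.4
```

Next I rotate back and look with the wrist camera at all three and the box.

Request:
{"api": "apply_moves", "payload": {"commands": [[0.458, -0.148, -0.316, 0.005, 0, -1.0], [0.458, -0.148, -0.316, 0.005, 0, -1.0], [0.458, -0.148, -0.316, 0.005, 0, -1.0], [0.458, -0.148, -0.316, 0.005, 0, -1.0], [0.458, -0.148, -0.316, 0.005, 0, -1.0], [0.458, -0.148, -0.316, 0.005, 0, -1.0], [0.458, -0.148, -0.316, 0.005, 0, -1.0], [0.458, -0.148, -0.316, 0.005, 0, -1.0], [0.458, -0.148, -0.316, 0.005, 0, -1.0], [0.458, -0.148, -0.316, 0.005, 0, -1.0], [0.458, -0.148, -0.316, 0.005, 0, -1.0]]}}

```text
t: 19.73
ee_pos: [0.5294, -0.3192, 0.296]
tcp_rot: [[-0.051, 0.999, -0.005], [0.999, 0.051, 0.004], [0.005, -0.005, -1.0]]
force: [-0.5, 0.8, 0.5]
finger_gap: 0.0533
gripper_force: 0.0
```

```bash
python3 - <<'E'
from h import *
s=env.get_state();print(s['t'],s['ee_pos'])
m,im=cam('wrist');np.savez('w2.npz',**m);cv2.imwrite('pics/w2full.png',im)
cv2.imwrite('pics/w2.png',cv2.resize(im[90:290,190:440],None,fx=3,fy=3,interpolation=2))
hsv=cv2.cvtColor(im,cv2.COLOR_BGR2HSV)
k=cv2.inRange(hsv,(8,10,190),(30,90,255));k[:,:310]=0;k[:,440:]=0;k[:110]=0;k[300:]=0
c=max(cv2.findContours(k,0,2)[0],key=cv2.contourArea);r=cv2.minAreaRect(c);b=cv2.boxPoints(r)
P=np.array([onz(m,x,.034)for x in b]);print('box',b.round(1).tolist(),P[:,:2].round(3).tolist(),P.mean(0).round(4))
E
```

```text
19.725 [ 0.52935071 -0.3191718   0.2960139 ]
box [[338.6000061035156, 217.89999389648438], [341.70001220703125, 145.0], [393.20001220703125, 147.10000610351562], [390.20001220703125, 220.10000610351562]] [[0.55, -0.351], [0.548, -0.27], [0.604, -0.268], [0.609, -0.351]] [ 0.5775 -0.31    0.034 ]
```

View pics/w2.png

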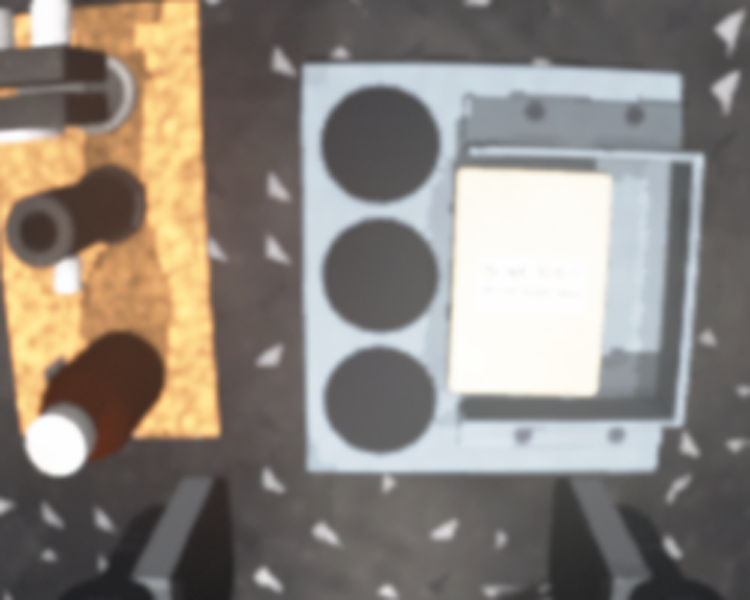

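All three stand on the mat (bottle base at about (130,370) in the crop), the spots are free and the box hasn't moved. I'll check the box height in two views, then compute the grasp.

```bash
python3 - <<'E'
from h import *
w=dict(np.load('w2.npz'));w['fish']=True;t=env.camera_model('top')
T=lambda p:(np.array(p)+.5)/3.9+np.array([370,140])-.5
for a,b in(((341.7,145),(148,205)),((393.2,147.1),(144,110)),((390.2,220.1),(291,112)),((338.6,217.9),(292,208))):print(*[np.round(x,4) for x in cross(ray(w,a),ray(t,T(b)))])
move((.579,-.311,.18),-1.53);move((.579,-.311,.085),-1.53)
E
```

```text
[ 0.5482 -0.2687  0.0443] 0.0028
[ 0.6062 -0.2685  0.0318] 0.0036
[ 0.5963 -0.3368  0.0861] 0.0038
[ 0.5478 -0.3462  0.0557] 0.0031
row [0.0207 0.2017 0.4648] [-0.0028 -0.0027  0.0064] rows 2.0
row [0.0191 0.2033 0.8448] [-0.0028 -0.0027  0.0064] rows 3.5
```

The box's apparent size at z = 34 mm is 57 × 82 mm, as given. The top view's crossings are noisy and biased high, as they were for the tube. I'll grasp now.

Request:
{"api": "apply_moves", "payload": {"commands": [[0.02, 0.2, 0.1, -0.003, -0.003, 0.006], [0.02, 0.202, 0.3, -0.003, -0.003, 0.006], [0.02, 0.202, 0.465, -0.003, -0.003, 0.006], [0.02, 0.202, 0.465, -0.003, -0.003, 0.006], [0.02, 0.203, 0.6, -0.003, -0.003, 0.006], [0.02, 0.203, 0.7, -0.003, -0.003, 0.006], [0.02, 0.203, 0.79, -0.003, -0.003, 0.006], [0.02, 0.203, 0.84, -0.003, -0.003, 0.006], [0.02, 0.203, 0.84, -0.003, -0.003, 0.006], [0.02, 0.203, 0.84, -0.003, -0.003, 0.006]], "hand": 0.75}}

```text
t: 21.02
ee_pos: [0.58, -0.3116, 0.0885]
tcp_rot: [[-0.042, 0.999, 0.003], [0.999, 0.042, -0.003], [-0.003, 0.003, -1.0]]
force: [0.4, -0.2, 0.5]
finger_gap: 0.0745
gripper_force: 0.0
```

Request:
{"api": "apply_moves", "payload": {"commands": [[0, 0, 0, 0, 0, 0], [0, 0, 0, 0, 0, 0], [0, 0, 0, 0, 0, 0], [0, 0, 0, 0, 0, 0], [0, 0, 0, 0, 0, 0], [0, 0, 0, 0, 0, 0]], "hand": -1, "newtons": 25}}

```text
t: 21.78
ee_pos: [0.5799, -0.3116, 0.0886]
tcp_rot: [[-0.042, 0.999, 0.003], [0.999, 0.042, -0.003], [-0.003, 0.003, -1.0]]
force: [0.4, 0.4, 6.5]
finger_gap: 0.0563
gripper_force: 28.8
```

Request:
{"api": "apply_moves", "payload": {"commands": [[0, 0, -0.05, 0, 0, 0], [0, 0, -0.12, 0, 0, 0], [0, 0, -0.25, 0, 0, 0], [0, 0, -0.4, 0, 0, 0], [0, 0, -0.55, 0, 0, 0], [0, 0, -0.7, 0, 0, 0], [0, 0, -0.7, 0, 0, 0]]}}

```text
t: 22.65
ee_pos: [0.5804, -0.3118, 0.2679]
tcp_rot: [[-0.042, 0.999, 0.009], [0.999, 0.042, -0.007], [-0.007, 0.009, -1.0]]
force: [0.2, -0.1, -0.9]
finger_gap: 0.0562
gripper_force: 28.1
```

```bash
python3 -c "
from h import *
s=env.get_state();print(s['t'],s['ee_pos'],s['finger_gap'],s['force'])
chain([((.52,-.1,.27),-1.53),((.50,.08,.27),-1.53)])"
```

```text
22.65 [ 0.58044271 -0.31178449  0.26794862] 0.05615420360417124 [ 0.23100756 -0.05057556 -0.85006564]
row [ 0.8565 -0.2055 -0.0164] [0.0056 0.0047 0.0011] rows 3.5
row [ 0.7227 -0.0506  0.    ] [0. 0. 0.] rows 2.9
```

Request:
{"api": "apply_moves", "payload": {"commands": [[0.14, -0.03, -0.016, 0.005, 0.005, 0.001], [0.29, -0.07, -0.016, 0.005, 0.005, 0.001], [0.43, -0.1, -0.016, 0.005, 0.005, 0.001], [0.57, -0.14, -0.016, 0.005, 0.005, 0.001], [0.71, -0.17, -0.016, 0.005, 0.005, 0.001], [0.857, -0.206, -0.016, 0.005, 0.005, 0.001], [0.857, -0.206, -0.016, 0.005, 0.005, 0.001]]}}

```text
t: 23.52
ee_pos: [0.517, -0.0966, 0.2642]
tcp_rot: [[-0.044, 0.999, -0.01], [0.999, 0.044, 0.008], [0.008, -0.009, -1.0]]
force: [-0.5, 0.1, -1.3]
finger_gap: 0.0563
gripper_force: 28.1
```

Request:
{"api": "apply_moves", "payload": {"commands": [[0.14, -0.01, 0, 0, 0, 0], [0.28, -0.02, 0, 0, 0, 0], [0.42, -0.03, 0, 0, 0, 0], [0.56, -0.04, 0, 0, 0, 0], [0.72, -0.05, 0, 0, 0, 0], [0.72, -0.05, 0, 0, 0, 0], [0.72, -0.05, 0, 0, 0, 0]]}}

```text
t: 24.4
ee_pos: [0.4988, 0.0797, 0.2665]
tcp_rot: [[-0.041, 0.999, -0.008], [0.999, 0.041, 0.005], [0.006, -0.007, -1.0]]
force: [-0.9, -0.4, 0.0]
finger_gap: 0.0566
gripper_force: 28.1
```

```bash
python3 - <<'E'
from h import *
s=env.get_state();print(s['t'],s['ee_pos'],s['finger_gap'])
m,im=cam('wrist');np.savez('w3.npz',**m);cv2.imwrite('pics/w3.png',im)
hsv=cv2.cvtColor(im,cv2.COLOR_BGR2HSV)
E
```

```text
24.4 [0.49878393 0.07968919 0.26650556] 0.05664907572054561
```

View pics/w3.png

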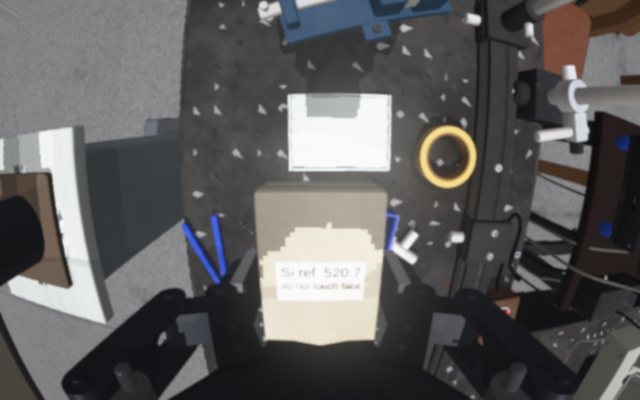

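The tray is at about (340,132) with its long side across the image, and the box is held at (320,265). I'll check the box tilt by projection and measure the tray.

```bash
python3 - <<'E'
from h import *
w=dict(np.load('w3.npz'));w['fish']=True;t=env.camera_model('top')
im=cv2.imread('pics/w3.png');s=env.get_state();R=s['tcp_rot'];p=s['ee_pos']
for a in(.042,-.042):
  for b in(.0285,-.0285):print('box corner',a,b,proj(w,p+R@np.array([a,b,.0546])).round(1),proj(w,p+R@np.array([a,b,.0846])).round(1))
hsv=cv2.cvtColor(im,cv2.COLOR_BGR2HSV);k=cv2.inRange(hsv,(0,0,120),(180,60,255));z=np.zeros_like(k);z[85:180,275:405]=k[85:180,275:405]
z=cv2.morphologyEx(z,cv2.MORPH_CLOSE,np.ones((7,7)));c=max(cv2.findContours(z,0,2)[0],key=cv2.contourArea);b=cv2.boxPoints(cv2.minAreaRect(c))
P=np.array([onz(w,x,.006)for x in b]);print(b.round(1).tolist(),P[:,:2].round(4).tolist(),P.mean(0).round(4),[np.linalg.norm(P[i]-P[i-1]).round(3) for i in range(4)])
c=P.mean(0);print(cross(ray(w,b.mean(0)),ray(t,(228.5,205))))
g=[]
for i in range(4):
  d=P[i]-P[i-1];d*=np.sign(d[0]) ;g.append(np.arctan2(d[1],d[0]).round(3))
print(g)
E
```

```text
box corner 0.042 0.0285 [391.4 193.2] [378.4 180. ]
box corner 0.042 -0.0285 [254.4 192.9] [266.5 179.8]
box corner -0.042 0.0285 [376.3 350.2] [368.8 318. ]
box corner -0.042 -0.0285 [267.8 350.2] [274.7 317.9]
[[277.0, 93.0], [404.0, 93.0], [404.0, 179.0], [277.0, 179.0]] [[0.4461, 0.1824], [0.5811, 0.1903], [0.588, 0.096], [0.4485, 0.0894]] [0.5159 0.1395 0.006 ] [np.float64(0.093), np.float64(0.135), np.float64(0.094), np.float64(0.14)]
(array([0.51434152, 0.13902259, 0.02051004]), np.float64(0.0003762191383921332))
[np.float64(-1.545), np.float64(0.058), np.float64(-1.498), np.float64(0.048)]
```

```bash
python3 - <<'E'
from h import *
w=dict(np.load('w3.npz'));w['fish']=True
im=cv2.imread('pics/w3.png');hsv=cv2.cvtColor(im,cv2.COLOR_BGR2HSV)
k=cv2.inRange(hsv,(0,0,150),(180,70,255));n,l,st,ce=cv2.connectedComponentsWithStats(k)
i=l[150,340];c=cv2.findContours((l==i).astype('uint8'),0,2)[0][0];c=cv2.convexHull(c)
b=cv2.approxPolyDP(c,6,True)[:,0].astype(float);print(b.tolist())
for b in(b,np.array([(288.5,94),(391.5,94.5),(391,171),(288.5,171)])):
  P=np.array([onz(w,x,.006)for x in b]);print(P[:,:2].round(4).tolist(),P.mean(0).round(4),[np.linalg.norm(P[i]-P[i-1]).round(3) for i in range(len(P))])
s=env.get_state();move((.516,.14,.23),.05)
E
```

```text
[[391.0, 96.0], [389.0, 170.0], [288.0, 169.0], [279.0, 108.0], [288.0, 94.0]]
[[0.5669, 0.1855], [0.57, 0.105], [0.4604, 0.1008], [0.4488, 0.1662], [0.4578, 0.1815]] [0.5008 0.1478 0.006 ] [np.float64(0.109), np.float64(0.081), np.float64(0.11), np.float64(0.066), np.float64(0.018)]
[[0.4584, 0.1815], [0.5674, 0.1872], [0.5724, 0.104], [0.461, 0.0986]] [0.5148 0.1428 0.006 ] [np.float64(0.083), np.float64(0.109), np.float64(0.083), np.float64(0.112)]
row [0.2386 0.0792 0.1475] [-5.0000e-04 -6.5000e-03 -1.0065e+00] rows 8.5
```

Request:
{"api": "apply_moves", "payload": {"commands": [[0.252, 0.075, 0.12, 0, -0.006, -1.0], [0.252, 0.075, 0.12, 0, -0.006, -1.0], [0.252, 0.075, 0.12, 0, -0.006, -1.0], [0.252, 0.075, 0.12, 0, -0.006, -1.0], [0.252, 0.075, 0.12, 0, -0.006, -1.0], [0.252, 0.075, 0.12, 0, -0.006, -1.0], [0.252, 0.075, 0.12, 0, -0.006, -1.0], [0.252, 0.075, 0.12, 0, -0.006, -1.0], [0.252, 0.075, 0.12, 0, -0.006, -1.0], [0.252, 0.075, 0.12, 0, -0.006, -1.0], [0.252, 0.075, 0.12, 0, -0.006, -1.0], [0.252, 0.075, 0.12, 0, -0.006, -1.0]]}}

```text
t: 25.95
ee_pos: [0.5148, 0.144, 0.2374]
tcp_rot: [[-0.999, -0.04, -0.001], [-0.04, 0.999, 0.0], [0.001, 0.0, -1.0]]
force: [0.3, 0.2, -1.2]
finger_gap: 0.0565
gripper_force: 28.1
```

```bash
python3 -c "
from h import *
s=env.get_state();print(s['t'],s['ee_pos'],s['finger_gap'])
move((.5147,.143,.1),.05);move((.5147,.143,.088),.05)"
```

```text
25.95 [0.51475921 0.14395518 0.23735813] 0.0564845272567207
row [ 1.000e-04 -4.000e-03  5.494e-01] [ 0.0002 -0.0003 -0.0065] rows 2.2
row [ 1.000e-04 -4.000e-03  5.974e-01] [ 0.0002 -0.0003 -0.0065] rows 2.4
```

Request:
{"api": "apply_moves", "payload": {"commands": [[0, -0.004, 0.12, 0, 0, -0.006], [0, -0.004, 0.25, 0, 0, -0.006], [0, -0.004, 0.38, 0, 0, -0.006], [0, -0.004, 0.48, 0, 0, -0.006], [0, -0.004, 0.55, 0, 0, -0.006], [0, -0.004, 0.585, 0, 0, -0.006], [0, -0.004, 0.597, 0, 0, -0.006], [0, -0.004, 0.597, 0, 0, -0.006], [0, -0.004, 0.597, 0, 0, -0.006]]}}

```text
t: 27.08
ee_pos: [0.5153, 0.1434, 0.0891]
tcp_rot: [[-0.999, -0.05, 0.001], [-0.05, 0.999, 0.001], [-0.001, 0.0, -1.0]]
force: [0.1, -0.3, -0.8]
finger_gap: 0.0563
gripper_force: 28.1
```

```bash
python3 -c "
from h import *
s=env.get_state();print(s['t'],s['ee_pos'],s['finger_gap'],s['force'])
m,im=cam('side');cv2.imwrite('pics/s5.png',cv2.resize(im[110:240,240:400],None,fx=3.5,fy=3.5))"
```

```text
27.075 [0.51525663 0.14341592 0.08906379] 0.056330324635135834 [ 0.11030776 -0.26705976 -0.76777383]
```

View pics/s5.png

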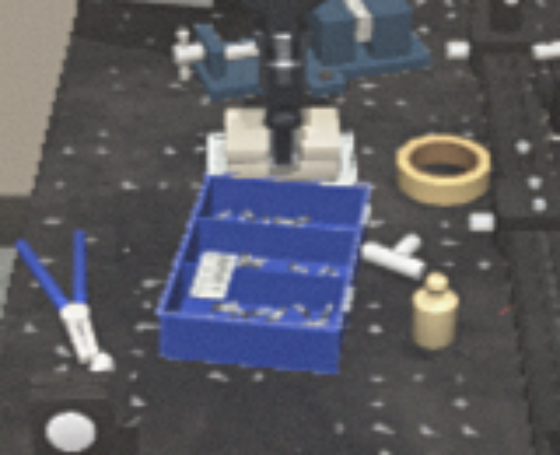

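The box is level and centred over the tray, about 1 mm above the floor. I'll lower it and release.

Request:
{"api": "apply_moves", "payload": {"commands": [[0, 0, 0.006, 0, 0, 0], [0, 0, 0.006, 0, 0, 0]]}}

```text
t: 27.38
ee_pos: [0.5151, 0.1434, 0.0877]
tcp_rot: [[-0.999, -0.05, 0.0], [-0.05, 0.999, 0.001], [-0.001, 0.0, -1.0]]
force: [-1.3, -0.5, 5.0]
finger_gap: 0.0561
gripper_force: 28.8
```

Request:
{"api": "apply_moves", "payload": {"commands": [[0, 0, 0, 0, 0, 0], [0, 0, 0, 0, 0, 0], [0, 0, 0, 0, 0, 0], [0, 0, -0.08, 0, 0, 0], [0, 0, -0.25, 0, 0, 0], [0, 0, -0.48, 0, 0, 0], [0, 0, -0.7, 0, 0, 0], [0, 0, -0.8, 0, 0, 0], [0, 0, -0.8, 0, 0, 0]], "hand": 0.8}}

```text
t: 28.5
ee_pos: [0.5157, 0.1434, 0.2893]
tcp_rot: [[-0.999, -0.05, 0.005], [-0.05, 0.999, 0.001], [-0.005, 0.001, -1.0]]
force: [0.2, 0.0, -1.3]
finger_gap: 0.0768
gripper_force: 0.0
```

```bash
python3 - <<'E'
from h import *
s=env.get_state();print(s['t'],s['ee_pos'],s['finger_gap'],s['force'])
m,im=cam('wrist');cv2.imwrite('pics/w4.png',im[130:400,160:480]);np.savez('w4.npz',**m)
E
```

```text
28.5 [0.51573512 0.14337222 0.28927831] 0.07682116589605739 [ 0.15170057  0.02080816 -1.30900537]
```

View pics/w4.png

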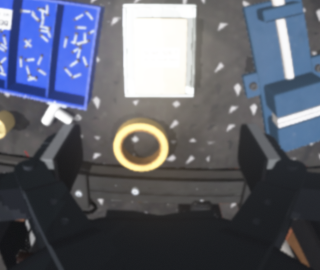

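The box seems to be inside the white tray at about (160,52) in the crop. I'll check that numerically with a cream mask and a height cross-check.

```bash
python3 - <<'E'
from h import *
w=dict(np.load('w4.npz'));w['fish']=True
m,im=cam('wrist')
c0=np.array([.5147,.143,0]);hsv=cv2.cvtColor(im,cv2.COLOR_BGR2HSV)
u=proj(w,[.515,.143,.033]);print(u)
for dx in range(-60,61,6):
  q=proj(w,[.515+dx/1000*.9987,.143+dx*.00005,.033]).round().astype(int);r=proj(w,[.515-dx*.00005,.143+dx/1000,.033]).round().astype(int);print(dx,hsv[q[1],q[0]],hsv[r[1],r[0]])
# side view: expected box-top corners vs colours
s,ims=cam('side');hs=cv2.cvtColor(ims,cv2.COLOR_BGR2HSV);k=cv2.inRange(hs,(8,15,150),(30,110,255));z=k*0;z[130:180,290:350]=k[130:180,290:350]
c=max(cv2.findContours(z,0,2)[0],key=cv2.contourArea);print(cv2.boundingRect(c))
for a in(-.042,.042):
  for b in(-.0285,.0285):
    X=[.515+a-.05*b,.143+b+.05*a];print([proj(s,X+[h]).round(1).tolist() for h in(.003,.033)])
E
```

```text
[318.66515904 187.48854372]
-60 [ 17  15 117] [150   6 124]
-54 [ 90   1 254] [165   8 125]
-48 [  0   0 253] [ 15   8 130]
-42 [ 60   1 250] [ 15  12 133]
-36 [ 30   1 255] [120   1 253]
-30 [ 30   1 255] [ 90   1 254]
-24 [ 30   1 255] [ 30   1 255]
-18 [ 30   2 255] [  0   0 255]
-12 [ 30   2 255] [ 30   1 255]
-6 [  0   0 255] [ 30   1 255]
0 [  0   0 255] [  0   0 255]
6 [  0   0 255] [  0   0 254]
12 [  0   0 255] [ 30   1 255]
18 [ 20   3 255] [  0   0 255]
24 [ 20   3 255] [ 24   5 254]
30 [ 20   3 255] [ 26   8 233]
36 [ 23   4 255] [ 48   6 198]
42 [ 24   5 254] [ 18  28 110]
48 [ 16  18 155] [ 16  23 124]
54 [ 19  26 135] [ 15  21 119]
60 [ 17  27 132] [ 15  18 115]
(304, 141, 33, 21)
[[303.7, 162.6], [303.4, 152.6]]
[[303.5, 151.1], [303.2, 141.3]]
[[336.2, 161.8], [336.4, 151.9]]
[[334.9, 150.4], [335.1, 140.6]]
```

The side view's box outline (304–337, 141–162) matches the predicted in-tray outline within a pixel. Next I return the bottle, then the holder, then the mount.

```bash
python3 -c "
from h import *
chain([((.51,-.08,.26),.053),((.47,-.3,.25),.053),((.4183,-.3632,.2),.053),((.4183,-.3632,.0951),.053)])"
```

```text
row [ 0.0596 -0.8908  0.0974] [ 0.0002 -0.0027 -0.0018] rows 3.6
row [ 0.2064 -0.8703  0.04  ] [0. 0. 0.] rows 3.6
row [ 0.2199 -0.2415  0.2   ] [0. 0. 0.] rows 1.5
row [0.     0.     0.4196] [0. 0. 0.] rows 1.7
```

Request:
{"api": "apply_moves", "payload": {"commands": [[0.06, -0.89, 0.097, 0, -0.003, -0.002], [0.06, -0.89, 0.097, 0, -0.003, -0.002], [0.06, -0.89, 0.097, 0, -0.003, -0.002], [0.06, -0.89, 0.097, 0, -0.003, -0.002], [0.06, -0.89, 0.097, 0, -0.003, -0.002]], "hand": 0.25}}

```text
t: 29.28
ee_pos: [0.5098, -0.0816, 0.2595]
tcp_rot: [[-0.999, -0.049, -0.001], [-0.049, 0.999, 0.002], [0.0, 0.002, -1.0]]
force: [-0.2, 0.1, -0.2]
finger_gap: 0.0533
gripper_force: 0.0
```

Request:
{"api": "apply_moves", "payload": {"commands": [[0.206, -0.87, 0.04, 0, 0, 0], [0.206, -0.87, 0.04, 0, 0, 0], [0.206, -0.87, 0.04, 0, 0, 0], [0.206, -0.87, 0.04, 0, 0, 0], [0.206, -0.87, 0.04, 0, 0, 0], [0.206, -0.87, 0.04, 0, 0, 0]]}}

```text
t: 30.02
ee_pos: [0.4712, -0.298, 0.2508]
tcp_rot: [[-0.999, -0.054, 0.003], [-0.054, 0.999, 0.003], [-0.003, 0.003, -1.0]]
force: [0.6, -0.9, -0.2]
finger_gap: 0.053
gripper_force: 0.0
```

Request:
{"api": "apply_moves", "payload": {"commands": [[0.22, -0.24, 0.1, 0, 0, 0], [0.22, -0.24, 0.1, 0, 0, 0], [0.22, -0.24, 0.1, 0, 0, 0], [0.22, -0.24, 0.1, 0, 0, 0], [0.22, -0.24, 0.1, 0, 0, 0]]}}

```text
t: 30.65
ee_pos: [0.4204, -0.3614, 0.2272]
tcp_rot: [[-0.998, -0.055, 0.005], [-0.055, 0.998, 0.0], [-0.005, -0.0, -1.0]]
force: [0.2, 0.4, 0.4]
finger_gap: 0.0533
gripper_force: 0.0
```

```bash
python3 -c "
from h import *
s=env.get_state();print(s['t'],s['ee_pos'],s['finger_gap'],s['joint_pos'])
move((.4183,-.3632,.0955),.053)
w,im=cam('wrist')
hsv=cv2.cvtColor(im,cv2.COLOR_BGR2HSV)
k=cv2.inRange(hsv,(0,0,190),(180,50,255));n,l,st,ce=cv2.connectedComponentsWithStats(k)
e=proj(w,[.4183,-.3632,.09]);print('cap expected',e)
for i in range(1,n):
  if st[i,4]>60 and np.linalg.norm(ce[i]-e)<60:print(ce[i],st[i],onz(w,ce[i],.09))
"
```

```text
30.65 [ 0.42044748 -0.36138934  0.22722738] 0.0532525017611276 [-0.89430684  0.09770562  1.94232894  0.00446936  1.09868656 -2.52246691]
row [ 0.0116 -0.0067  0.5269] [-0.      0.0031  0.0015] rows 2.1
cap expected [316.15849546 221.10661726]
[317.09114583 218.05598958] [302 203  32  31 768] [ 0.41602158 -0.3626684   0.09      ]
```

Request:
{"api": "apply_moves", "payload": {"commands": [[0.012, -0.007, 0.0, 0, 0.003, 0.001], [0.012, -0.007, 0.15, 0, 0.003, 0.001], [0.012, -0.007, 0.3, 0, 0.003, 0.001], [0.012, -0.007, 0.42, 0, 0.003, 0.001], [0.012, -0.007, 0.5, 0, 0.003, 0.001], [0.012, -0.007, 0.527, 0, 0.003, 0.001], [0.012, -0.007, 0.527, 0, 0.003, 0.001], [0.012, -0.007, 0.527, 0, 0.003, 0.001]]}}

```text
t: 31.7
ee_pos: [0.4177, -0.3649, 0.0962]
tcp_rot: [[-0.999, -0.052, 0.001], [-0.052, 0.999, -0.001], [-0.001, -0.001, -1.0]]
force: [0.5, 0.5, -0.6]
finger_gap: 0.0531
gripper_force: 0.0
```

Request:
{"api": "apply_moves", "payload": {"commands": [[0, 0, 0, 0, 0, 0], [0, 0, 0, 0, 0, 0], [0, 0, 0, 0, 0, 0], [0, 0, 0, 0, 0, 0], [0, 0, 0, 0, 0, 0], [0, 0, 0, 0, 0, 0]], "hand": -1, "newtons": 35}}

```text
t: 32.45
ee_pos: [0.4177, -0.3648, 0.0963]
tcp_rot: [[-0.999, -0.052, 0.001], [-0.052, 0.999, -0.001], [-0.001, -0.001, -1.0]]
force: [-0.4, 1.0, 5.6]
finger_gap: 0.0366
gripper_force: 35.7
```

```bash
python3 -c "
from h import *
s=env.get_state();print(s['t'],s['ee_pos'],s['finger_gap'])
z=s['ee_pos'][2]
p=np.array([.5259,-.3713,z+.001])
for dz in(.056,.0,-.0005):move(p+[0,0,dz],.053)
"
```

```text
32.45 [ 0.41769936 -0.36476429  0.09629117] 0.036613226833239136
row [-0.431  -0.0487 -0.2276] [-0.0005  0.0005 -0.0008] rows 2.0
row [-0.4309 -0.0485 -0.0036] [-0.0005  0.0005 -0.0008] rows 1.7
row [-0.4309 -0.0485 -0.0016] [-0.0005  0.0005 -0.0008] rows 1.7
```

Request:
{"api": "apply_moves", "payload": {"commands": [[0, 0, -0.06, 0, 0, 0], [0, 0, -0.15, 0, 0, 0], [0, 0, -0.228, 0, 0, 0], [-0.14, -0.015, -0.228, 0, 0, 0], [-0.28, -0.03, -0.228, 0, 0, 0], [-0.431, -0.049, -0.228, 0, 0, -0.001], [-0.431, -0.049, -0.228, 0, 0, -0.001], [-0.431, -0.049, -0.14, 0, 0, -0.001], [-0.431, -0.049, -0.06, 0, 0, -0.001], [-0.431, -0.049, -0.015, 0, 0, -0.001], [-0.431, -0.049, -0.003, 0, 0, -0.001], [-0.431, -0.049, -0.001, 0, 0, -0.001]]}}

```text
t: 33.95
ee_pos: [0.5244, -0.3704, 0.097]
tcp_rot: [[-0.999, -0.053, -0.005], [-0.053, 0.999, 0.004], [0.005, 0.005, -1.0]]
force: [-6.9, 6.2, 14.7]
finger_gap: 0.0361
gripper_force: 36.7
```

Request:
{"api": "apply_moves", "payload": {"commands": [[0, 0, 0, 0, 0, 0], [0, 0, 0, 0, 0, 0]]}}

```text
t: 34.2
ee_pos: [0.5244, -0.3704, 0.0971]
tcp_rot: [[-0.999, -0.053, -0.005], [-0.053, 0.999, 0.004], [0.004, 0.004, -1.0]]
force: [-6.7, 5.9, 13.7]
finger_gap: 0.0363
gripper_force: 36.6
```

Request:
{"api": "apply_moves", "payload": {"commands": [[0, 0, -0.003, 0, 0, 0], [0, 0, -0.003, 0, 0, 0]]}}

```text
t: 34.45
ee_pos: [0.5247, -0.3707, 0.0971]
tcp_rot: [[-0.999, -0.053, -0.003], [-0.053, 0.999, 0.002], [0.002, 0.003, -1.0]]
force: [-3.9, 4.2, 8.1]
finger_gap: 0.0364
gripper_force: 36.1
```

Request:
{"api": "apply_moves", "payload": {"commands": [[0, 0, 0, 0, 0, 0], [0, 0, 0, 0, 0, 0], [0, 0, 0, 0, 0, 0], [0, 0, -0.08, 0, 0, 0], [0, 0, -0.24, 0, 0, 0], [0, 0, -0.4, 0, 0, 0], [0, 0, -0.56, 0, 0, 0], [0, 0, -0.56, 0, 0, 0]], "hand": 0.3}}

```text
t: 35.45
ee_pos: [0.5272, -0.3726, 0.2427]
tcp_rot: [[-0.999, -0.053, 0.008], [-0.053, 0.999, -0.008], [-0.007, -0.008, -1.0]]
force: [0.4, 0.1, 0.1]
finger_gap: 0.0557
gripper_force: 0.0
```

```bash
python3 -c "
from h import *
s=env.get_state();print(s['t'],s['ee_pos'],s['finger_gap'])
w,im=cam('wrist')
hsv=cv2.cvtColor(im,cv2.COLOR_BGR2HSV)
k=cv2.inRange(hsv,(0,0,190),(180,50,255));n,l,st,ce=cv2.connectedComponentsWithStats(k)
e=proj(w,[.525,-.371,.091]);print('cap expected',e)
for i in range(1,n):
  if st[i,4]>60 and np.linalg.norm(ce[i]-e)<60:print(ce[i],st[i],onz(w,ce[i],.091))
move((.4126,-.293,.23),-1.518)
"
```

```text
35.45 [ 0.52722225 -0.37262123  0.24270735] 0.05568589797216486
cap expected [322.55356472 214.70632529]
[354.25516883 227.01890909] [ 294  160  158  145 9625] [ 0.53338568 -0.34647559  0.091     ]
row [0.4375 0.3389 0.0352] [-2.0000e-04  3.9000e-03  1.0004e+00] rows 8.4
```

Request:
{"api": "apply_moves", "payload": {"commands": [[0.437, 0.339, 0.035, 0, 0.004, 1.0], [0.437, 0.339, 0.035, 0, 0.004, 1.0], [0.437, 0.339, 0.035, 0, 0.004, 1.0], [0.437, 0.339, 0.035, 0, 0.004, 1.0], [0.437, 0.339, 0.035, 0, 0.004, 1.0], [0.437, 0.339, 0.035, 0, 0.004, 1.0], [0.437, 0.339, 0.035, 0, 0.004, 1.0], [0.437, 0.339, 0.035, 0, 0.004, 1.0], [0.437, 0.339, 0.035, 0, 0.004, 1.0], [0.437, 0.339, 0.035, 0, 0.004, 1.0], [0.437, 0.339, 0.035, 0, 0.004, 1.0]], "hand": 1}}

```text
t: 36.88
ee_pos: [0.4116, -0.2919, 0.2265]
tcp_rot: [[-0.054, 0.999, -0.006], [0.999, 0.054, 0.005], [0.006, -0.005, -1.0]]
force: [-0.3, 0.1, 0.1]
finger_gap: 0.0851
gripper_force: 0.0
```

```bash
python3 -c "
from h import *
s=env.get_state();print(s['t'],s['ee_pos'],s['tcp_rot'].round(3).tolist(),s['joint_pos'])
move((.4125,-.2928,.1155),-1.518)"
```

```text
36.875 [ 0.41155072 -0.29188028  0.22652861] [[-0.054, 0.999, -0.006], [0.999, 0.054, 0.005], [0.006, -0.005, -1.0]] [-8.18032168e-01 -9.07010648e-03  2.05469174e+00 -6.08337344e-04
  1.10363864e+00 -8.72171119e-01]
row [-0.0063  0.006   0.4441] [-0.0034 -0.0035  0.001 ] rows 1.8
```

Request:
{"api": "apply_moves", "payload": {"commands": [[-0.006, 0.005, 0, -0.003, -0.003, 0], [-0.006, 0.005, 0.15, -0.003, -0.003, 0], [-0.006, 0.005, 0.3, -0.003, -0.003, 0], [-0.006, 0.005, 0.4, -0.003, -0.003, 0], [-0.006, 0.005, 0.444, -0.003, -0.003, 0], [-0.006, 0.005, 0.444, -0.003, -0.003, 0], [-0.006, 0.005, 0.444, -0.003, -0.003, 0]]}}

```text
t: 37.75
ee_pos: [0.4133, -0.2938, 0.1175]
tcp_rot: [[-0.054, 0.999, 0.002], [0.999, 0.054, -0.002], [-0.002, 0.002, -1.0]]
force: [0.7, 0.6, 0.4]
finger_gap: 0.0853
gripper_force: 0.0
```

Request:
{"api": "apply_moves", "payload": {"commands": [[0, 0, 0, 0, 0, 0], [0, 0, 0, 0, 0, 0], [0, 0, 0, 0, 0, 0], [0, 0, 0, 0, 0, 0], [0, 0, 0, 0, 0, 0], [0, 0, 0, 0, 0, 0], [0, 0, 0, 0, 0, 0], [0, 0, 0, 0, 0, 0]], "hand": -1, "newtons": 40}}

```text
t: 38.75
ee_pos: [0.4128, -0.2933, 0.1166]
tcp_rot: [[-0.053, 0.999, 0.001], [0.999, 0.053, -0.001], [-0.001, 0.001, -1.0]]
force: [-0.4, 1.0, 4.2]
finger_gap: 0.0237
gripper_force: 39.5
```

```bash
python3 -c "
from h import *
s=env.get_state();print(s['t'],s['ee_pos'],s['finger_gap'],s['tcp_rot'].round(3).tolist())
z=s['ee_pos'][2]
p=np.array([.5224,-.313,z+.0015])
for dz in(.056,.0):move(p+[0,0,dz],-1.52)
"
```

```text
38.75 [ 0.41281913 -0.2933375   0.11662621] 0.02373413201203607 [[-0.053, 0.999, 0.001], [0.999, 0.053, -0.001], [-0.001, 0.001, -1.0]]
row [-0.1021  0.4336 -0.2297] [0.0004 0.0004 0.0016] rows 2.0
row [-0.1019  0.4335 -0.0057] [0.0004 0.0004 0.0016] rows 1.8
```

Request:
{"api": "apply_moves", "payload": {"commands": [[0, 0, -0.06, 0, 0, 0], [0, 0, -0.15, 0, 0, 0], [0, 0, -0.23, 0, 0, 0], [-0.035, 0.14, -0.23, 0, 0, 0], [-0.07, 0.28, -0.23, 0, 0, 0.001], [-0.102, 0.433, -0.23, 0, 0, 0.001], [-0.102, 0.433, -0.23, 0, 0, 0.001], [-0.102, 0.433, -0.14, 0, 0, 0.001], [-0.102, 0.433, -0.06, 0, 0, 0.001], [-0.102, 0.433, -0.016, 0, 0, 0.001], [-0.102, 0.433, -0.006, 0, 0, 0.001], [-0.102, 0.433, -0.006, 0, 0, 0.001]]}}

```text
t: 40.25
ee_pos: [0.5222, -0.3131, 0.1181]
tcp_rot: [[-0.052, 0.999, 0.001], [0.999, 0.052, -0.001], [-0.001, 0.001, -1.0]]
force: [-1.1, 0.1, -1.0]
finger_gap: 0.0234
gripper_force: 39.9
```

Partly supported, so I release it, rise and go to the mount.

Request:
{"api": "apply_moves", "payload": {"commands": [[0, 0, 0.001, 0, 0, 0], [0, 0, 0.001, 0, 0, 0], [0, 0, 0.001, 0, 0, 0], [0, 0, 0.001, 0, 0, 0], [0, 0, -0.1, 0, 0, 0], [0, 0, -0.3, 0, 0, 0], [0, 0, -0.4, 0, 0, 0], [0, 0, -0.4, 0, 0, 0]], "hand": 1}}

```text
t: 41.25
ee_pos: [0.5232, -0.3137, 0.2207]
tcp_rot: [[-0.052, 0.999, 0.005], [0.999, 0.052, -0.004], [-0.004, 0.005, -1.0]]
force: [-0.0, 0.2, -0.4]
finger_gap: 0.085
gripper_force: 0.0
```

```bash
python3 -c "
from h import *
s=env.get_state();print(s['t'],s['ee_pos'],s['finger_gap'])
chain([((.4076,-.2493,.22),-1.52)]);move((.4076,-.2493,.1346),-1.52)"
```

```text
41.25 [ 0.52315622 -0.31368505  0.22074524] 0.08495614449130172
row [ 2.812e-01 -4.483e-01 -4.000e-04] [0.003  0.0028 0.0007] rows 2.1
row [ 0.2827 -0.4499  0.3412] [0.003  0.0028 0.0007] rows 2.5
```

Request:
{"api": "apply_moves", "payload": {"commands": [[0.14, -0.224, 0, 0.003, 0.003, 0], [0.281, -0.448, 0, 0.003, 0.003, 0], [0.281, -0.448, 0, 0.003, 0.003, 0], [0.282, -0.449, 0.12, 0.003, 0.003, 0], [0.282, -0.449, 0.24, 0.003, 0.003, 0], [0.282, -0.449, 0.32, 0.003, 0.003, 0], [0.282, -0.449, 0.341, 0.003, 0.003, 0], [0.282, -0.449, 0.341, 0.003, 0.003, 0], [0.282, -0.449, 0.341, 0.003, 0.003, 0]]}}

```text
t: 42.38
ee_pos: [0.407, -0.2488, 0.1334]
tcp_rot: [[-0.052, 0.999, -0.003], [0.999, 0.052, 0.003], [0.003, -0.003, -1.0]]
force: [0.2, -0.1, -0.3]
finger_gap: 0.0855
gripper_force: 0.0
```

Request:
{"api": "apply_moves", "payload": {"commands": [[0, 0, 0, 0, 0, 0], [0, 0, 0, 0, 0, 0], [0, 0, 0, 0, 0, 0], [0, 0, 0, 0, 0, 0], [0, 0, 0, 0, 0, 0], [0, 0, 0, 0, 0, 0], [0, 0, 0, 0, 0, 0]], "hand": -1, "newtons": 40}}

```text
t: 43.25
ee_pos: [0.4069, -0.2486, 0.1331]
tcp_rot: [[-0.052, 0.999, -0.003], [0.999, 0.052, 0.003], [0.003, -0.003, -1.0]]
force: [1.8, 0.8, 4.8]
finger_gap: 0.044
gripper_force: 43.0
```

```bash
python3 -c "
from h import *
s=env.get_state();print(s['t'],s['ee_pos'],s['finger_gap'],s['tcp_rot'].round(3).tolist())
z=s['ee_pos'][2]
p=np.array([.521,-.2722,z+.0015])
for dz in(.056,.0):move(p+[0,0,dz],-1.52)
"
```

```text
43.25 [ 0.40689776 -0.24858174  0.13311219] 0.04403200561866405 [[-0.052, 0.999, -0.003], [0.999, 0.052, 0.003], [0.003, -0.003, -1.0]]
row [-0.1171  0.4502 -0.2317] [-0.0019 -0.0022  0.0005] rows 2.1
row [-0.1179  0.4509 -0.0077] [-0.0019 -0.0022  0.0005] rows 1.9
```

Request:
{"api": "apply_moves", "payload": {"commands": [[0, 0, -0.06, 0, 0, 0], [0, 0, -0.15, 0, 0, 0], [0, 0, -0.232, 0, 0, 0], [-0.04, 0.15, -0.232, 0, 0, 0], [-0.08, 0.3, -0.232, 0, 0, 0], [-0.117, 0.45, -0.232, 0, 0, 0], [-0.117, 0.45, -0.232, 0, 0, 0], [-0.118, 0.451, -0.14, 0, 0, 0], [-0.118, 0.451, -0.06, 0, 0, 0], [-0.118, 0.451, -0.018, 0, 0, 0], [-0.118, 0.451, -0.008, 0, 0, 0], [-0.118, 0.451, -0.008, 0, 0, 0]]}}

```text
t: 44.75
ee_pos: [0.5205, -0.2721, 0.1342]
tcp_rot: [[-0.052, 0.999, -0.004], [0.999, 0.052, 0.004], [0.004, -0.004, -1.0]]
force: [-0.1, 0.7, -2.8]
finger_gap: 0.044
gripper_force: 40.7
```

Request:
{"api": "apply_moves", "payload": {"commands": [[0, 0, 0.002, 0, 0, 0], [0, 0, 0.002, 0, 0, 0]]}}

```text
t: 45.0
ee_pos: [0.5207, -0.2721, 0.1339]
tcp_rot: [[-0.052, 0.999, -0.004], [0.999, 0.052, 0.003], [0.004, -0.004, -1.0]]
force: [-0.2, 0.1, -0.0]
finger_gap: 0.0438
gripper_force: 40.9
```

The mount's weight is now carried by the floor. I'll release and rise for the final check.

Request:
{"api": "apply_moves", "payload": {"commands": [[0, 0, 0, 0, 0, 0], [0, 0, 0, 0, 0, 0], [0, 0, 0, 0, 0, 0], [0, 0, 0, 0, 0, 0], [0, 0, -0.1, 0, 0, 0], [0, 0, -0.3, 0, 0, 0], [0, 0, -0.5, 0, 0, 0], [-0.05, 0.0, -0.75, 0, 0, 0], [-0.1, 0.0, -0.79, 0, 0, 0], [-0.1, 0.0, -0.79, 0, 0, 0], [-0.1, 0.0, -0.79, 0, 0, 0]], "hand": 1}}

```text
t: 46.38
ee_pos: [0.5219, -0.297, 0.3279]
tcp_rot: [[-0.052, 0.999, -0.008], [0.999, 0.052, 0.007], [0.008, -0.008, -1.0]]
force: [0.1, 0.6, 0.3]
finger_gap: 0.0857
gripper_force: 0.0
```

```bash
python3 - <<'E'
from h import *
s=env.get_state();print(s['t'],s['ee_pos'],s['force'])
m,im=cam('wrist');np.savez('w5.npz',**m);a=cv2.resize(im[122:270,290:425],None,fx=4,fy=4,interpolation=2)
_,sd=cam('side');b=cv2.resize(sd[110:330,230:400],None,fx=1.5,fy=1.5)
o=np.zeros((592,800,3),np.uint8);o[:,:540]=a;o[:b.shape[0],542:542+b.shape[1]]=b;cv2.imwrite('pics/end.png',o)
E
```

```text
46.375 [ 0.52194631 -0.29697062  0.32787313] [0.10806526 0.57538239 0.25293034]
```

View pics/end.png

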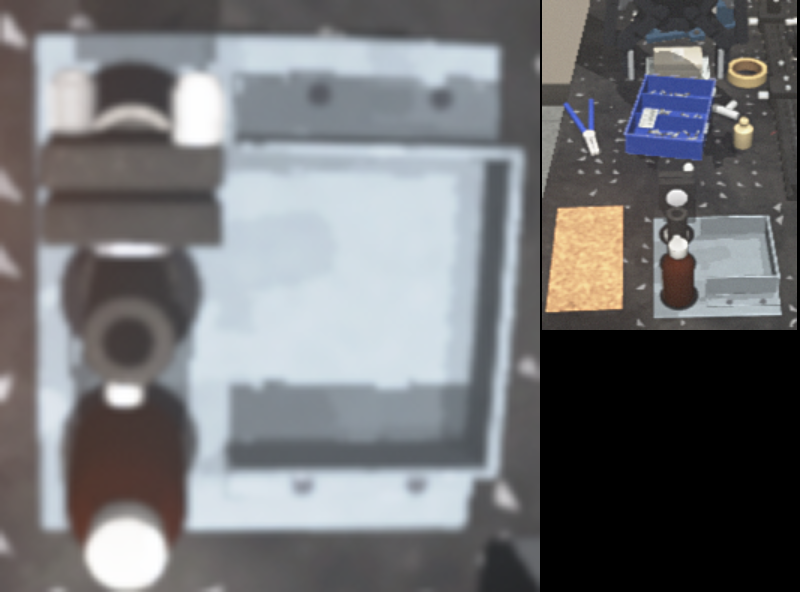

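The mount, holder and bottle are back upright and square: tube top at (127,342), cap at (126,553), mount head at (132,190), the same relative to the bay as before. The box lies in the tray, so I'll hand in.

```bash
python3 -c "
from workcell import env
print(env.close_job())"
```

```text
the job is handed in; nothing more can be done
None
```

The job is handed in at about 46 s of the 136 s allowed: the slide box lies flat in the middle of the tray and the mirror mount, bottle and post holder stand back on their spots, by my final camera check; no verdict was shown.

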